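# Grade mixed nuts on the sorting ramp

### The job

Three nuts of different sizes lie in the scoop. Without touching the nuts or disturbing the other things, take the scoop by its handle, rest its lip gently on the steel rod at the open head of the wooden grader with the nuts still in it, then tip it slowly so that the nuts roll down the ramp and each drops into the pocket of its size: small in the one nearest the head, medium in the middle one, large at the low end. Then stand the empty scoop upright on the worktop and let go.

Things in the scene. Friction and masses are not known exactly. Their poses are not given: they have to be found in the camera images.
- grader: Fixed wooden nut grader, 318 mm long (its y), 96 wide (x), 175 high at its open head (+y end); end board 106 high at the low end (-y). Origin: middle of underside, z up. On top a V runway falls 16 degrees from head to low end between side boards 80 mm apart, with a slot in its bottom that widens in steps; a nut rolling slowly drops through the first step wider than itself into the pocket below
- grader_head (a point): Middle of the top of the steel rod (8 mm thick, along x) across the open head, where the scoop's lip rests; at (0, 155, 153) mm in the grader's frame. The bottom of the V in front of it lies 9 mm lower, the side boards' tops 25 mm higher. The V has no slot from y = 155 to 95 mm
- pocket_narrow (a point): Middle of the floor of the pocket nearest the head, under the 24 mm wide step of the slot (y = 95 to 10 mm); at (0, 52.5, 21) mm in the grader's frame. Dividers close it off from its neighbours
- pocket_middle (a point): Middle of the floor of the middle pocket, under the 36 mm wide step of the slot (y = 10 to -65 mm); at (0, -27.5, 17) mm in the grader's frame
- pocket_wide (a point): Middle of the floor of the pocket at the low end, under the 52 mm wide step of the slot (y = -65 to -145 mm); at (0, -105, 13) mm in the grader's frame. A nut fallen into any pocket has its centre under 60 mm above the worktop; on the runway it is higher
- scoop: Loose aluminium trough scoop, about 0.18 kg with the nuts. Origin: middle of underside; mouth to -y, bar handle to +y. Trough 60 mm wide (54 inside), walls 42 high; floor a shallow V (14 degrees a side, 4 mm up at its middle) from y = 61 to -60 mm, then rising at 22 degrees to the lip at y = -90, 3 mm thick. Nuts roll out at 22 to 45 degrees of tip, lip down, sooner if jolted
- scoop_grip (a point): Middle of the scoop's handle, at (0, 115, 36) mm in the scoop's frame. The handle is a bar 16 mm wide (scoop's x), 24 mm high (z = 24 to 48 mm), 88 mm long (scoop's y, from 65 to 153 mm)
- scoop_lip (a point): Middle of the upper edge of the scoop's lip, at (0, -90, 16) mm in the scoop's frame
- nut_small: Small nut (hazelnut) lying loose in the scoop: a brown ball 18 mm across, 10 g. Origin: its centre
- nut_medium: Medium nut (macadamia) lying loose in the scoop: a brown ball 32 mm across, 18 g. Origin: its centre
- nut_large: Large nut (walnut) lying loose in the scoop: a brown ball 48 mm across, 40 g. Origin: its centre
- mug: Bystander: white mug, 83x116x94 mm. Origin: centre of its underside
- lemon: Bystander: lemon, about 75x59 mm. Origin: centre of its underside
- teaspoon: Bystander: metal teaspoon, 139 mm long. Origin: centre of its underside
- tape: Bystander: roll of tape, 95 mm across, lying flat. Origin: centre of its underside
- tin: Bystander: small food tin, 75 mm across, 58 mm high. Origin: centre of its underside
Things that resemble listed ones, but are neither listed nor needed, are in the scene too. Leave any purple look-alike of the scoop alone.

How it is judged:
By the outcome, as a careful person would: the job done as asked, in the order asked, and still so for the second after the job is handed in, with the robot touching nothing.
It also fails if it takes over 72 s, if anything falls off the work surface, if the arm or the gripper's body presses on something with over 40 N, if the wrist force passes 120 N, or if a joint passes its speed limit or range.

### The arm

A 6-joint arm with a two-finger parallel gripper is mounted at the origin on a cart in front of the work surface, level with it; the furniture and walls round the work are solid. World frame = base frame: x ahead of the robot, y to its left, z up, the work surface at z = 0. Lengths are in m, angles in rad, forces in N, time in s.
With the tool pointing down it reaches from about 0.375 to 0.9 m from the base axis. Payload 3.1 kg.
Tool frame: the origin (TCP) lies midway between the tips of the shut fingers; the grasp point (between the pads) lies 19 mm behind it; z points along the fingers, y is the line along which they close (so a half turn about z gives the same grasp; the last joint's range is limited). The gripper opens to 87 mm and grips with 3 to 60 N. Pads are 19 mm wide; open, the fingers measure 117 mm over their backs; the gripper's body (75 mm by 190 mm) begins 51 mm behind the grasp point.
Start: joints at [-1.375, 0.527, 1.433, -0, 1.181, -0.178], TCP at [0.228, -0.582, 0.185] pointing down, gripper open.
Joint ranges: [-3.08, 3.08], [-0.75, 2.2], [0.22, 2.44], [-1.43, 4.57], [0, 2.65], [-2.85, 2.85]. Speed limits (rad/s): [2.79, 2.79, 3.14, 3.14, 3.14, 3.14].

### API

Orientations are given as a unit quaternion [x, y, z, w].
In Python, from station import * gives the robot as it stands.
- The arm moves only by the tool move_arm, never from a script. Its argument "targets" is a list of rows, each a list of 4 numbers: the shift along the tool's x, y, z in cm, then the turn about the tool's z in degrees. In form: [[dx, dy, dz, spin], ...]. A call has 1 to 5 rows; each row shifts and turns the commanded pose from where the row before left it, along the tool's axes as they then stand; what a row does not reach is not made up. A row lasts 1/8 s, in which the tool goes at most 62.5 mm and 10.7 degrees, less where a joint would pass 70% of its speed; a pose out of reach is approached as far as the arm can. A call with a gripper value outside its range is refused whole. "hand" is the opening, from 0 (shut) to 1 (fully open), set as the call begins (left out, the last holds). The fingers move at their own pace and stop on an object; the grip force is fixed at half the most. Time passes only in rows, so rows that do not move let the fingers close. It gives the time, the measured TCP pose, the force, the opening and the grip force at its end, in the units of the state.
- sense(): the state, without advancing time (a new reading comes with each control period).
- grab_frame(name): name is "side" or "top" or "wrist"; returns the picture (420x560x3 uint8, red, green, blue); there is no depth.
- camera_model(name): a dict with "camera_matrix" (3x3 intrinsics, pixels), "R" (3x3) and "t" (3): a world point X has camera coordinates R X + t. Camera axes: x right, y down, z forward; pixel columns grow to the right and rows downward; lengths in m; the calibration is good to about 2 mm. A picture is of the moment at which its call begins: read the wrist's pose just before it. camera_model takes no time and is no camera call; for the wrist camera it gives the pose at the moment of the call.
- hand_in(): hands the job in; it is judged then, once.
The state is a dict: "time_s": time; "joint_positions": joint angles; "qvel": joint speeds; "effort": joint torques, N m; "position": TCP position; "tool_rot": TCP orientation; "wrist_force": force on the tool from outside, world axes, zero at the start; "torque": the same for the moment, N m; "finger_gap": finger opening in m; "gripper_force": force on a finger pad.
Only numpy, scipy, OpenCV 4.12 (cv2) and the standard library are available. Lean on these libraries where they do the work, as an engineer would, in place of code of your own. Each camera call takes 0.05 s, during which the arm holds its last target. There are 200 camera calls.

## Working session

There is one attempt and no reset: what is moved stays moved. The work goes in short steps, Python scripts to look and compute and a tool call to move; the robot and the scene stay as the last step left them, time stands still between calls to the robot, and variables do not carry over. Pictures are saved under pics/ and viewed, at most 10 in all, crops included, and the job is handed in when it is done.

Besides the shell and the picture viewer there is one more tool, called after "Call:" as a command line: name --pt "numbers of a row" for each row, then --argument value for the rest. move_arm: Moves the arm, as the interface text tells. Its arguments: {"type":"object","properties":{"targets":{"type":"array","items":{"type":"array","items":{"type":"number"}}},"hand":{"type":"number"}},"required":["targets"]}

```bash
mkdir -p pics; ls
python3 - <<'E'
from station import *
import cv2,numpy as np
for n in("top","side"):
    cv2.imwrite(f"pics/{n}0.png",cv2.cvtColor(grab_frame(n),cv2.COLOR_RGB2BGR))
    m=camera_model(n);print(n,np.round(m["camera_matrix"],1).tolist(),np.round(m["R"],3).tolist(),np.round(m["t"],3).tolist(), (-m["R"].T@m["t"]).round(3))
s=sense();print(s)
E
```

```text
pics
top [[400.3, 0.0, 282.3], [0.0, 400.3, 204.2], [0.0, 0.0, 1.0]] [[0.029, -1.0, -0.006], [-0.978, -0.027, -0.207], [0.206, 0.012, -0.978]] [0.078, 0.534, 1.326] [0.246 0.077 1.408]
side [[384.1, 0.0, 280.2], [0.0, 384.1, 206.7], [0.0, 0.0, 1.0]] [[-0.844, -0.536, -0.025], [-0.251, 0.435, -0.865], [0.474, -0.724, -0.502]] [0.487, 0.177, 1.024] [-0.03   0.925  0.679]
{'time_s': 0.1, 'joint_positions': array([-1.37546115e+00,  5.28360864e-01,  1.43377839e+00, -1.97878517e-06,
        1.18141603e+00, -1.78482460e-01]), 'qvel': array([-0.00030277, -0.00210293, -0.00239156, -0.00038611, -0.00139915,
        0.00049572]), 'effort': array([ 9.24219967e-05, -4.40985847e+01, -1.77150464e+01,  6.34858338e-02,
        5.33824344e-02, -4.86549186e-05]), 'position': array([ 0.22812397, -0.58108702,  0.18427581]), 'tool_rot': array([ 9.82582797e-01,  1.85822723e-01, -9.18373471e-06, -9.81271574e-04]), 'wrist_force': array([ 0.15595122, -1.13329604, -0.52689639]), 'torque': array([-0.04478693, -0.01686638, -0.03136055]), 'gripper_force': 0.0, 'finger_gap': 0.08709370105380698}
```

View pics/top0.png

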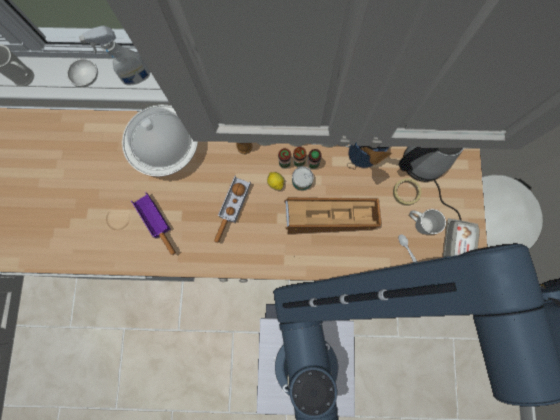

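View pics/side0.png

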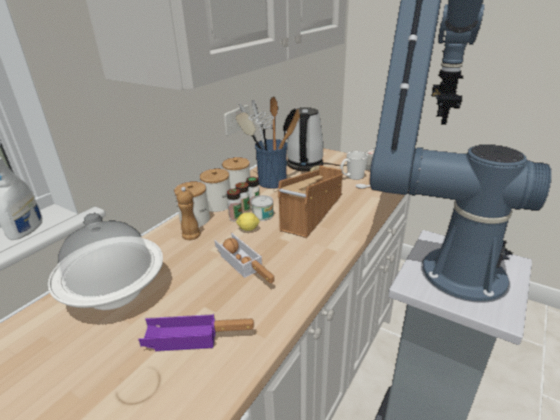

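The top view shows these candidates:
- Silver scoop with nuts at about (235,205), its brown handle at (221,230). The description calls for aluminium with nuts inside, so this is my choice.
- Purple look-alike at (152,220), which I leave alone.
- Grader at (333,214). Its head looks to be at the left (+y) end, about (287,214).

Next I'll check this in close crops.

Run:
```python
import cv2
t=cv2.imread("pics/top0.png")[165:250,205:390];cv2.imwrite("pics/t1.png",cv2.resize(t,None,fx=4.3,fy=4.3,interpolation=cv2.INTER_CUBIC))
s=cv2.imread("pics/side0.png")[155:290,205:355];cv2.imwrite("pics/s1.png",cv2.resize(s,None,fx=4.4,fy=4.4,interpolation=cv2.INTER_CUBIC))
```

```text
(no output)
```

View pics/t1.png

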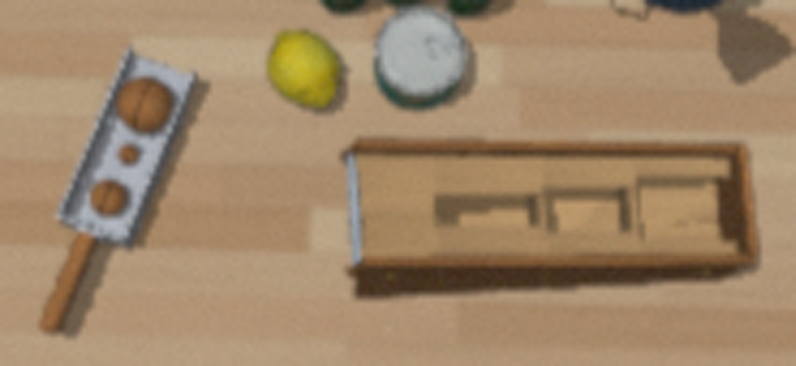

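View pics/s1.png

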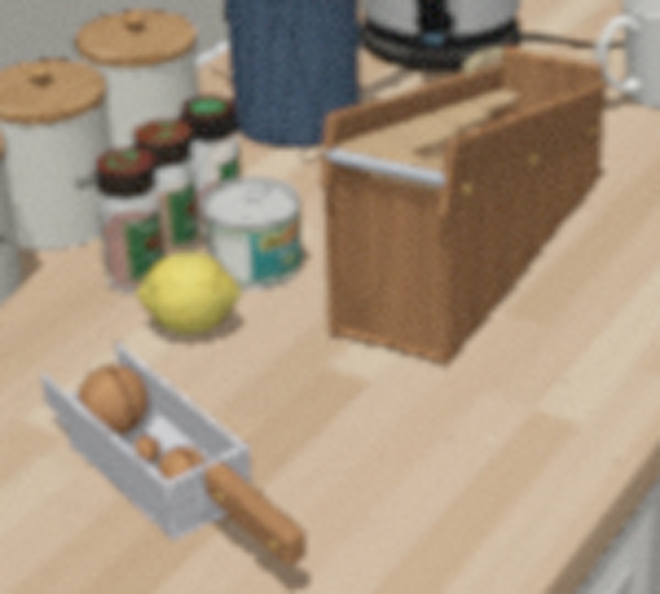

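The silver scoop is confirmed as the target: it holds three nuts, and its mouth points away from the robot. In the top crop the rod runs from (349,155) to (358,263), and in the side crop from (330,153) to (443,180). The handle tail is at (50,322) in the top crop and about (290,545) in the side crop.

```bash
cat > h.py <<'E'
import numpy as np,cv2
from station import *
def P(n):
    m=camera_model(n);return m["camera_matrix"]@np.c_[m["R"],m["t"]]
def tri(Pa,a,Pb,b):
    X=cv2.triangulatePoints(Pa,Pb,np.array(a,float).reshape(2,1),np.array(b,float).reshape(2,1));X=(X[:3]/X[3]).ravel()
    e=max(np.abs((p@np.r_[X,1])[:2]/(p@np.r_[X,1])[2]-q).max() for p,q in((Pa,a),(Pb,b)));return X,e
def onz(Pm,px,z): # pixel -> world at height z
    A=np.c_[Pm[:,0],Pm[:,1],-np.r_[px,1]];return np.linalg.solve(A,-(Pm[:,2]*z+Pm[:,3]))[:2]
E
python3 - <<'E'
from h import *
T,S=P("top"),P("side")
pts=dict(rod_px=((349,155),(330,153)),rod_mx=((358,263),(443,180)),tail=((50,320),(291,545)),hfront=((86,240),(218,472)),rearL=((62,215),(165,485)),rearR=((128,240),(247,450)),frL=((130,50),(45,378)),frR=((197,75),(120,348)))
for k,(a,b) in pts.items():
    a=np.array(a)/4.3+[205,165];b=np.array(b)/4.4+[205,155]
    X,e=tri(T,a,S,b);print(k,X.round(4),round(e,2))
# grader board tops low-end corners in top view, height .175 at head? use low end board z .106
for z,p in((.178,(349,145)),(.178,(356,266)),(.106,(748,145)),(.106,(755,265))):
    print(z,p,onz(T,np.array(p)/4.3+[205,165],z).round(4))
E
```

```text
rod_px [0.5225 0.08   0.1509] 0.07
rod_mx [0.4412 0.0709 0.1481] 0.11
tail [0.4048 0.3154 0.035 ] 0.54
hfront [0.4711 0.2901 0.0434] 0.38
rearL [0.4929 0.3121 0.0393] 0.93
rearR [0.4731 0.2571 0.0373] 0.39
frL [0.6312 0.2636 0.039 ] 0.22
frR [0.6125 0.2078 0.0364] 0.36
0.178 (349, 145) [0.5239 0.08  ]
0.178 (356, 266) [0.4346 0.0726]
0.106 (748, 145) [ 0.5487 -0.2286]
0.106 (755, 265) [ 0.4549 -0.2319]
```

```bash
cat >> h.py <<'E'
def psi(s=None):
    x,y,z,w=(s or sense())["tool_rot"];return np.degrees(np.arctan2(2*(x*y+z*w),1-2*(y*y+z*z)))
def plan(wps,p=None,a=None):
    """wps: (xyz, yaw, nrows); prints rows in tool axes (cm, deg)"""
    p=np.array(sense()["position"]) if p is None else np.array(p);a=psi() if a is None else a
    for q,b,n in wps:
        q=np.array(q,float);out=[]
        for i in range(n):
            r=np.radians(a+(b-a)*i/n);d=(q-p)/n*100
            out.append([round(v,2) for v in(np.cos(r)*d[0]+np.sin(r)*d[1],np.sin(r)*d[0]-np.cos(r)*d[1],-d[2],-(b-a)/n)])
        print(out);p,a=q,b
def show():
    s=sense();print(s["time_s"],s["position"].round(4),round(psi(s),2),s["wrist_force"].round(2),s["torque"].round(3),round(s["finger_gap"],4),s["gripper_force"],s["joint_positions"].round(2))
E
python3 - <<'E'
from h import *
show();plan([((.41,-.32,.36),55,6),((.44,0,.40),108,6),((.42,.24,.26),160.5,6)])
E
```

```text
0.1 [ 0.2281 -0.5811  0.1843] 21.42 [ 0.16 -1.13 -0.53] [-0.045 -0.017 -0.031] 0.0871 0.0 [-1.38  0.53  1.43 -0.    1.18 -0.18]
[[np.float64(4.41), np.float64(-2.94), np.float64(-2.93), np.float64(-5.6)], [np.float64(4.68), np.float64(-2.5), np.float64(-2.93), np.float64(-5.6)], [np.float64(4.9), np.float64(-2.03), np.float64(-2.93), np.float64(-5.6)], [np.float64(5.07), np.float64(-1.54), np.float64(-2.93), np.float64(-5.6)], [np.float64(5.2), np.float64(-1.04), np.float64(-2.93), np.float64(-5.6)], [np.float64(5.28), np.float64(-0.53), np.float64(-2.93), np.float64(-5.6)]]
[[np.float64(4.66), np.float64(-2.65), np.float64(-0.67), -8.83], [np.float64(5.01), np.float64(-1.9), np.float64(-0.67), -8.83], [np.float64(5.24), np.float64(-1.11), np.float64(-0.67), -8.83], [np.float64(5.35), np.float64(-0.29), np.float64(-0.67), -8.83], [np.float64(5.33), np.float64(0.53), np.float64(-0.67), -8.83], [np.float64(5.19), np.float64(1.34), np.float64(-0.67), -8.83]]
[[np.float64(3.91), np.float64(0.92), np.float64(2.33), -8.75], [np.float64(3.72), np.float64(1.5), np.float64(2.33), -8.75], [np.float64(3.45), np.float64(2.05), np.float64(2.33), -8.75], [np.float64(3.1), np.float64(2.55), np.float64(2.33), -8.75], [np.float64(2.67), np.float64(2.99), np.float64(2.33), -8.75], [np.float64(2.19), np.float64(3.37), np.float64(2.33), -8.75]]
```

Call:
move_arm --pt "4.4 -2.9 -2.9 -5.6" --pt "4.7 -2.5 -2.9 -5.6" --pt "4.9 -2.0 -2.9 -5.6" --pt "5.1 -1.5 -2.9 -5.6" --pt "5.2 -1.0 -2.9 -5.6"

```text
time_s: 0.72
position: [0.3816, -0.3635, 0.3307]
tool_rot: [0.908, 0.419, 0.0, -0.0]
wrist_force: [1.2, -0.3, 0.5]
finger_gap: 0.0872
gripper_force: 0.0
```

Call:
move_arm --pt "5.3 -0.5 -2.9 -5.6" --pt "4.7 -2.6 -0.7 -8.8" --pt "5.0 -1.9 -0.7 -8.8" --pt "5.2 -1.1 -0.7 -8.8" --pt "5.3 -0.3 -0.7 -8.8"

```text
time_s: 1.35
position: [0.432, -0.1075, 0.387]
tool_rot: [0.704, 0.71, 0.0, -0.0]
wrist_force: [0.3, 0.8, -1.1]
finger_gap: 0.0871
gripper_force: 0.0
```

Call:
move_arm --pt "5.3 0.5 -0.7 -8.8" --pt "5.2 1.3 -0.7 -8.8" --pt "3.9 0.9 1.5 -8.8" --pt "3.7 1.5 1.5 -8.8" --pt "3.4 2.0 1.5 -8.8"

```text
time_s: 1.98
position: [0.4313, 0.1174, 0.3554]
tool_rot: [0.387, 0.922, -0.0, -0.0]
wrist_force: [0.1, -0.1, -0.0]
finger_gap: 0.0863
gripper_force: 0.0
```

Call:
move_arm --pt "3.1 2.5 1.5 -8.8" --pt "2.7 3.0 1.5 -8.8" --pt "2.2 3.4 1.5 -8.8" --pt "0 0 0 0" --pt "0 0 0 0"

```text
time_s: 2.6
position: [0.4212, 0.2359, 0.3111]
tool_rot: [0.169, 0.986, -0.0, -0.0]
wrist_force: [0.2, 1.0, 0.5]
finger_gap: 0.0871
gripper_force: 0.0
```

Run:
```python
from h import *
show();m=camera_model("wrist");f=grab_frame("wrist");np.savez("w1",P=P("wrist"))
print((-m["R"].T@m["t"]).round(3),m["R"].round(2).tolist(),m["camera_matrix"][0,0])
cv2.imwrite("pics/w1.png",cv2.cvtColor(cv2.resize(f,(800,600)),cv2.COLOR_RGB2BGR))
```

```text
2.6 [0.4212 0.2359 0.3111] 160.59 [0.2  1.01 0.51] [ 0.053 -0.137  0.053] 0.0871 0.0 [ 0.28  0.19  1.6  -0.    1.35 -0.95]
[0.346 0.262 0.511] [[0.33, 0.94, -0.0], [0.9, -0.32, 0.29], [0.27, -0.1, -0.96]] 333.76639627854826
```

View pics/w1.png

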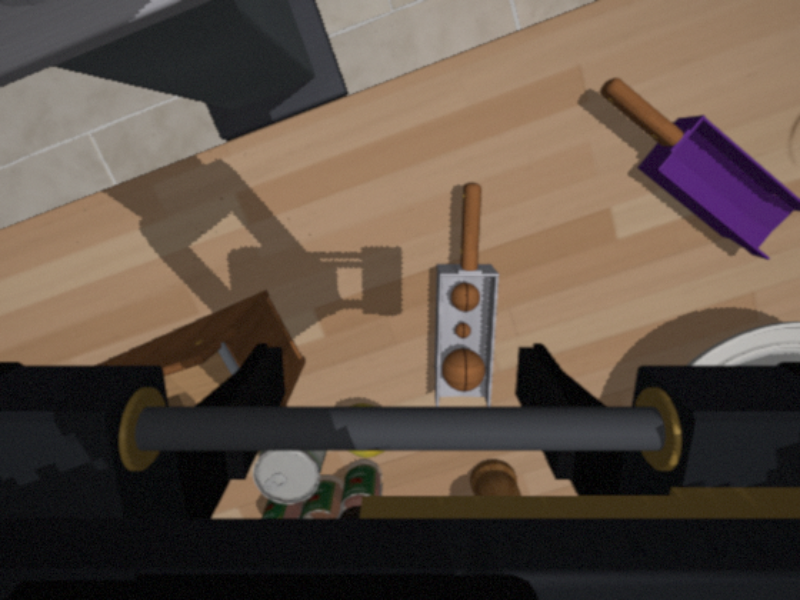

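The wrist view shows the scoop's handle from its tail (472,186) to its front (470,268), and the rear wall corners at (440,267) and (496,271). I'll triangulate these with the top view.

Run:
```python
from h import *
W=np.load("w1.npz")["P"];T=P("top")
for k,w,t in(("tail",(472,186),(50,322)),("front",(470,268),(86,240)),("rR",(440,267),(128,240)),("rL",(496,271),(62,215))):
    w=np.array(w)*.7;X,e=tri(W,w,T,np.array(t)/4.3+[205,165]);print(k,X.round(4),round(e,2),onz(W,w,.048).round(4),onz(W,w,.042).round(4))
```

```text
tail [0.4049 0.3172 0.0274] 0.32 [0.4019 0.3148] [0.4026 0.3155]
front [0.4645 0.2846 0.0877] 2.38 [0.478  0.2895] [0.4797 0.2899]
rR [0.478  0.2612 0.0043] 0.31 [0.4671 0.2616] [0.4686 0.2616]
rL [0.4917 0.3124 0.0382] 1.4 [0.4897 0.3131] [0.4915 0.3138]
```

Run:
```python
from h import *
plan([((.445,.2985,.12),161,5),((.445,.2985,.017),161,5)])
```

```text
[[np.float64(-0.02), np.float64(1.34), np.float64(3.83), np.float64(-0.09)], [np.float64(-0.02), np.float64(1.34), np.float64(3.83), np.float64(-0.09)], [np.float64(-0.03), np.float64(1.34), np.float64(3.83), np.float64(-0.09)], [np.float64(-0.03), np.float64(1.34), np.float64(3.83), np.float64(-0.09)], [np.float64(-0.03), np.float64(1.34), np.float64(3.83), np.float64(-0.09)]]
[[np.float64(0.0), np.float64(0.0), np.float64(2.06), 0.0], [np.float64(0.0), np.float64(0.0), np.float64(2.06), 0.0], [np.float64(0.0), np.float64(0.0), np.float64(2.06), 0.0], [np.float64(0.0), np.float64(0.0), np.float64(2.06), 0.0], [np.float64(0.0), np.float64(0.0), np.float64(2.06), 0.0]]
```

Call:
move_arm --pt "0 1.35 3.8 -0.1" --pt "0 1.35 3.8 -0.1" --pt "0 1.35 3.8 -0.1" --pt "0 1.35 3.8 0" --pt "-0.1 1.3 3.8 0"

```text
time_s: 3.28
position: [0.4458, 0.2985, 0.1208]
tool_rot: [0.167, 0.986, 0.0, 0.001]
wrist_force: [-1.0, 0.4, 0.2]
finger_gap: 0.087
gripper_force: 0.0
```

Run:
```python
from h import *
show();np.savez("w2",P=P("wrist"));f=grab_frame("wrist")
cv2.imwrite("pics/w2.png",cv2.cvtColor(cv2.resize(f,(800,600)),cv2.COLOR_RGB2BGR))
```

```text
3.275 [0.4458 0.2985 0.1208] 160.76 [-1.04  0.36  0.16] [ 0.026 -0.155  0.008] 0.087 0.0 [ 0.38  0.5   1.72 -0.    0.92 -0.85]
```

View pics/w2.png

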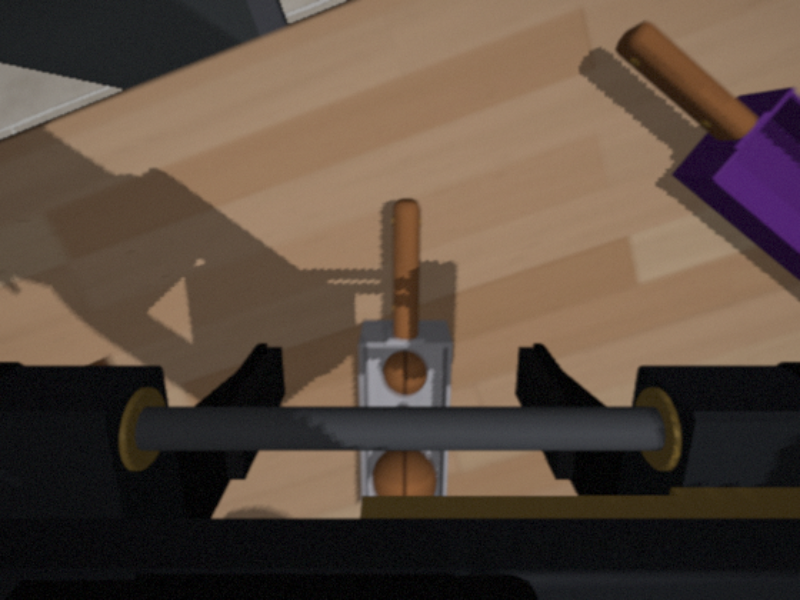

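The handle is centred at about column 405 and lines up with the tool, its tail at (407,205) and front at (404,335). I'll go down and close.

Call:
move_arm --pt "0 0 2.1 0" --pt "0 0 2.1 0" --pt "0 0 2.1 0" --pt "0 0 2.1 0" --pt "0 0 1.9 0"

```text
time_s: 3.95
position: [0.4459, 0.2983, 0.0188]
tool_rot: [0.167, 0.986, 0.0, 0.001]
wrist_force: [-0.3, -0.1, -0.2]
finger_gap: 0.087
gripper_force: 0.0
```

Call:
move_arm --pt "0 0 0 0" --pt "0 0 0 0" --pt "0 0 0 0" --pt "0 0 0 0" --pt "0 0 0 0" --hand 0.17

```text
time_s: 4.58
position: [0.4444, 0.2993, 0.0185]
tool_rot: [0.166, 0.986, 0.0, 0.0]
wrist_force: [0.5, -0.9, -0.6]
finger_gap: 0.0448
gripper_force: 0.0
```

Call:
move_arm --pt "0 0 0 0" --pt "0 0 0 0" --pt "0 0 0 0" --hand 0.14

```text
time_s: 4.95
position: [0.4442, 0.2992, 0.0181]
tool_rot: [0.166, 0.986, -0.0, -0.0]
wrist_force: [0.3, -0.2, 0.1]
finger_gap: 0.0162
gripper_force: 0.0
```

Call:
move_arm --pt "0 0 0 0" --pt "0 0 0 0" --pt "0 0 0 0" --hand 0

```text
time_s: 5.32
position: [0.4443, 0.2992, 0.0182]
tool_rot: [0.166, 0.986, 0.0, 0.0]
wrist_force: [0.4, -0.2, -1.0]
finger_gap: 0.0007
gripper_force: 0.0
```

The fingers shut on nothing, so I need to look.

Run:
```python
from h import *
show();np.savez("w3",P=P("wrist"));f=grab_frame("wrist");s=grab_frame("side");t=grab_frame("top")
a=cv2.resize(f[60:330,100:460],(400,300));b=cv2.resize(s[190:310,190:350],(400,300));c=cv2.resize(t[165:255,195:315],(400,300))
im=np.vstack([np.hstack([a,b]),np.hstack([c,c*0])])
cv2.imwrite("pics/w3.png",cv2.cvtColor(im,cv2.COLOR_RGB2BGR))
```

```text
5.325 [0.4443 0.2992 0.0182] 160.91 [ 0.35 -0.18 -1.02] [ 0.099 -0.171  0.013] 0.0007 0.0 [ 0.38  0.67  1.79  0.    0.69 -0.85]
```

View pics/w3.png

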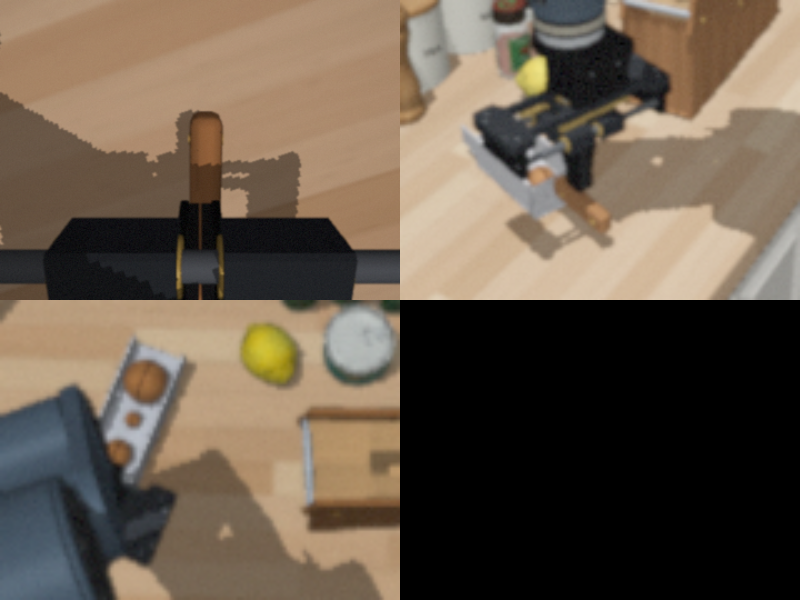

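Run:
```python
from h import *
s=sense();p=s["position"];W=P("wrist");S=P("side")
pr=lambda M,X:((M@np.r_[X,1])[:2]/(M@np.r_[X,1])[2])
for n,X in(("tcp",p),("grasp",p+[0,0,.019]),("+40",p+[0,0,.04]),("up70",p+[0,0,.07])):
    a=pr(W,X);b=pr(S,X);print(n,"w3crop",((a-[100,60])/.9).round(0),"sidecrop",((b-[190,190])*2.5+[400,0]).round(0))
a=np.array([206,113])*.9+[100,60];print("tail",onz(W,a,.048),onz(W,a,.036),onz(W,a,.02))
print("handle width m per z",[(z,np.linalg.norm(onz(W,np.array([190,130])*.9+[100,60],z)-onz(W,np.array([222,130])*.9+[100,60],z)).round(4)) for z in(.02,.036,.05)])
b=np.array([(600-400)/2.5+190,220/2.5+190]);
# side pixel of handle tail -> triangulate with wrist
print(tri(W,a,S,b))
# scoop handle endpoints predicted in crops
m=np.array([.945,-.327]);
for y,z in((65,48),(100,48),(153,48),(153,24)):
    X=np.r_[np.array([.479,.2875])-m*(y-62.5)/1000,z/1000];print(y,z,((pr(W,X)-[100,60])/.9).round(0),((pr(S,X)-[190,190])*2.5+[400,0]).round(0))
```

```text
tcp w3crop [201. 192.] sidecrop [579. 213.]
grasp w3crop [201. 205.] sidecrop [578. 199.]
+40 w3crop [201. 223.] sidecrop [577. 183.]
up70 w3crop [201. 258.] sidecrop [576. 159.]
tail [0.39694224 0.31810925] [0.39890218 0.31764567] [0.40151542 0.31702757]
handle width m per z [(0.02, np.float64(0.0174)), (0.036, np.float64(0.016)), (0.05, np.float64(0.0148))]
(array([0.40071451, 0.3194322 , 0.04194546]), np.float64(4.457404028360941))
65 48 [201. 274.] [559. 175.]
100 48 [201. 213.] [578. 191.]
153 48 [201. 107.] [609. 217.]
153 24 [201. 100.] [610. 235.]
```

Run:
```python
from h import *
f=grab_frame("wrist");s=grab_frame("side")
a=cv2.resize(f[150:270,230:340],(400,436),interpolation=cv2.INTER_CUBIC);b=cv2.resize(s[215:295,215:288],(400,438),interpolation=cv2.INTER_CUBIC)
im=np.clip(np.hstack([a,b[:436]]).astype(float)**.7*255**.3,0,255).astype(np.uint8)
cv2.imwrite("pics/w4.png",cv2.cvtColor(im,cv2.COLOR_RGB2BGR))
```

```text
(no output)
```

View pics/w4.png

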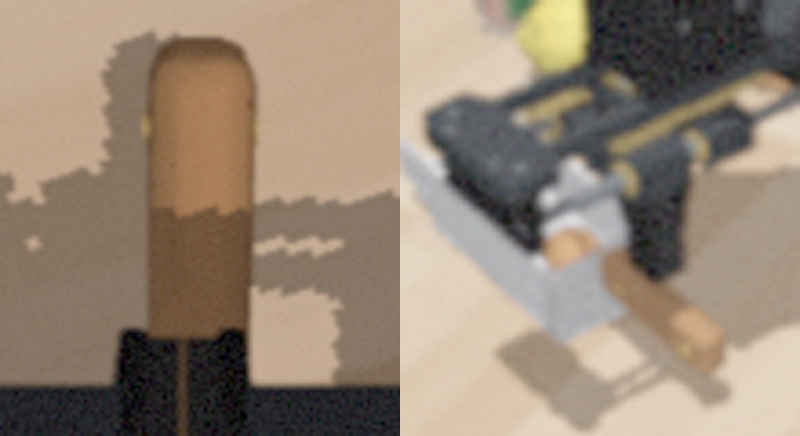

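The crop shows the shut fingers occluding the handle from above, with their tips at about (183,332) left and (665,275) right. In both views the real tips sit about 35 mm above the reported TCP, so they closed just over the handle. I'll open, go lower while watching the force, and close again.

Call:
move_arm --pt "0 0 -0.5 0" --pt "0 0 0 0" --pt "0 0 0 0" --pt "0 0 0 0" --pt "0 0 0 0" --hand 0.6

```text
time_s: 6.2
position: [0.4443, 0.2992, 0.0231]
tool_rot: [0.166, 0.986, -0.0, -0.0]
wrist_force: [0.5, -0.0, 0.1]
finger_gap: 0.0427
gripper_force: 0.0
```

Call:
move_arm --pt "0 0 0 0" --pt "0 0 0 0" --pt "0 0 0.5 0" --pt "0 0 0.5 0" --pt "0 0 0.5 0"

```text
time_s: 6.82
position: [0.4441, 0.2991, 0.0076]
tool_rot: [0.166, 0.986, -0.0, -0.0]
wrist_force: [0.8, 1.1, 0.0]
finger_gap: 0.0522
gripper_force: 0.0
```

Run:
```python
from h import *
show();f=grab_frame("wrist");np.savez("w5",P=P("wrist"))
cv2.imwrite("pics/w5.png",cv2.cvtColor(cv2.resize(f[130:300,150:410],(780,510)),cv2.COLOR_RGB2BGR))
```

```text
6.825 [0.4441 0.2991 0.0076] 160.91 [0.79 1.08 0.02] [ 0.029 -0.153  0.009] 0.0522 0.0 [ 0.38  0.69  1.79  0.    0.66 -0.85]
```

View pics/w5.png

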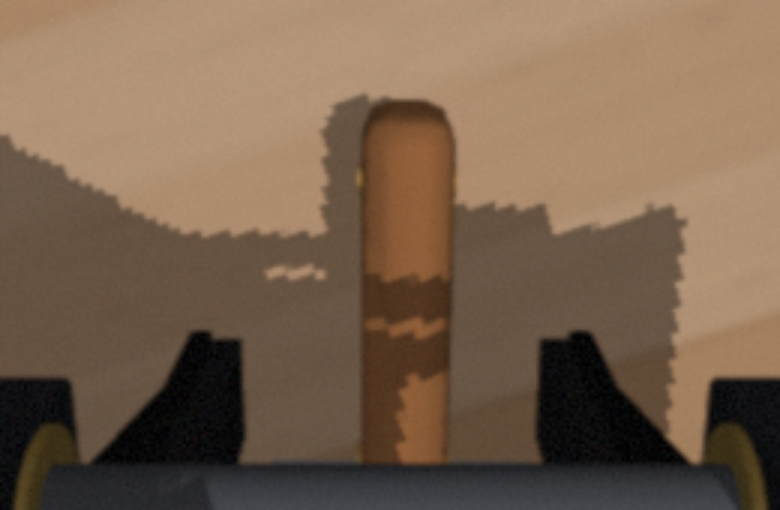

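The open fingers' inner faces are at columns 240 and 540, with the handle at 363 to 449. The 52 mm gap spans 100 px, which puts the tips about 37 mm above the reported TCP. I'll shift +0.25 cm in tool y, go 2.2 cm lower and close.

Call:
move_arm --pt "0 0.25 0.4 0" --pt "0 0 0.5 0" --pt "0 0 0.5 0" --pt "0 0 0.4 0" --pt "0 0 0.4 0"

```text
time_s: 7.5
position: [0.4451, 0.3015, -0.0141]
tool_rot: [0.166, 0.986, -0.0, -0.0]
wrist_force: [-0.1, 0.2, 0.8]
finger_gap: 0.0523
gripper_force: 0.0
```

Call:
move_arm --pt "0 0 0 0" --pt "0 0 0 0" --pt "0 0 0 0" --pt "0 0 0 0" --pt "0 0 0 0" --hand 0.17

```text
time_s: 8.12
position: [0.4452, 0.3016, -0.0138]
tool_rot: [0.166, 0.986, 0.0, 0.0]
wrist_force: [0.9, -0.4, -0.8]
finger_gap: 0.0167
gripper_force: 0.0
```

Call:
move_arm --pt "0 0 0 0" --pt "0 0 0 0" --hand 0.16

```text
time_s: 8.38
position: [0.4451, 0.3015, -0.0138]
tool_rot: [0.166, 0.986, 0.0, 0.0]
wrist_force: [-0.3, -0.7, 0.6]
finger_gap: 0.0158
gripper_force: 30.0
```

Gripped: the gap is 15.8 mm at 30 N. I'll do a small test lift and track the handle tail in the wrist camera to detect droop.

```bash
cat >> h.py <<'E'
def tail(f,c=None,dbg=False):
    """row of the handle tail and handle columns, wrist image"""
    b=f.astype(int);m=((b[:,:,0]-b[:,:,2])*1.0/(b.sum(2)+30)).astype(float)  # redness ratio
    m=cv2.GaussianBlur(m,(5,5),0)
    col=m[:, 280:290].mean(1)
    return col
E
python3 - <<'E'
from h import *
show();f=grab_frame("wrist");cv2.imwrite("pics/g0.png",f[:,:,::-1])
print((tail(f)[100:250:4]*1000).astype(int).tolist()); print(f[100:250:4,285].tolist())
E
```

```text
8.375 [ 0.4451  0.3015 -0.0138] 160.91 [-0.34 -0.74  0.65] [ 0.07  -0.16  -0.063] 0.0158 29.985267715528607 [ 0.39  0.73  1.79 -0.    0.62 -0.85]
[123, 122, 121, 122, 124, 126, 125, 124, 123, 123, 123, 122, 123, 123, 123, 123, 125, 133, 221, 251, 258, 263, 264, 266, 265, 266, 266, 264, 266, 262, 261, 257, 252, 254, 252, 252, 254, 251]
[[184, 150, 122], [185, 152, 124], [185, 153, 126], [186, 154, 126], [182, 151, 121], [180, 150, 121], [181, 150, 121], [182, 151, 121], [184, 151, 124], [185, 153, 127], [182, 150, 122], [183, 152, 125], [186, 154, 127], [184, 152, 125], [185, 153, 123], [184, 152, 123], [183, 152, 123], [183, 148, 119], [74, 49, 30], [80, 52, 31], [107, 70, 43], [140, 92, 55], [147, 97, 59], [151, 99, 60], [151, 100, 60], [151, 102, 63], [151, 100, 60], [149, 98, 59], [149, 99, 57], [152, 101, 61], [82, 55, 29], [87, 57, 35], [85, 54, 32], [84, 55, 30], [85, 57, 31], [82, 51, 27], [85, 54, 32], [85, 56, 34]]
```

Call:
move_arm --pt "0 0 -0.3 0" --pt "0 0 -0.4 0" --pt "0 0 -0.4 0" --pt "0 0 -0.4 0" --pt "0 0 0 0" --hand 0

```text
time_s: 9.05
position: [0.4454, 0.3017, 0.0016]
tool_rot: [0.166, 0.986, 0.0, 0.0]
wrist_force: [-0.3, 0.1, -2.4]
finger_gap: 0.0156
gripper_force: 30.0
```

Run:
```python
from h import *
show();f=grab_frame("wrist");cv2.imwrite("pics/g1.png",f[:,:,::-1])
print((tail(f)[100:250:4]*1000).astype(int).tolist())
g=cv2.imread("pics/g0.png",0);h=cv2.imread("pics/g1.png",0)
t=g[150:195,262:306]
for y0 in(0,):
    r=cv2.matchTemplate(h[120:230,240:330],t,cv2.TM_CCOEFF_NORMED);print(cv2.minMaxLoc(r),"ref (22,30)")
```

```text
9.05 [0.4454 0.3017 0.0016] 160.92 [-0.28  0.13 -2.36] [ 0.148 -0.026 -0.002] 0.0156 29.9862510105595 [ 0.39  0.7   1.79  0.    0.65 -0.85]
[123, 121, 122, 123, 125, 126, 125, 124, 123, 122, 122, 123, 123, 123, 123, 126, 134, 137, 217, 248, 257, 264, 264, 266, 265, 264, 264, 264, 263, 262, 259, 251, 255, 253, 254, 254, 255, 252]
(-0.4637663662433624, 0.9881916046142578, (2, 0), (22, 30)) ref (22,30)
```

The grip holds rigidly: the tail stays at the same row and the full weight is carried. With a downward tool the only way to tip is to let the handle pivot between the pads, so I'll set the scoop back down and test how the grip force varies with the opening.

Call:
move_arm --pt "0 0 0.5 0" --pt "0 0 0.5 0" --pt "0 0 0.5 0" --hand 0

```text
time_s: 9.48
position: [0.4446, 0.3015, -0.0143]
tool_rot: [0.166, 0.986, -0.0, -0.001]
wrist_force: [-5.5, 2.9, 14.9]
finger_gap: 0.0156
gripper_force: 30.0
```

Call:
move_arm --pt "0 0 0 0" --hand 0.176

```text
time_s: 9.6
position: [0.4447, 0.3014, -0.0142]
tool_rot: [0.166, 0.986, -0.0, -0.0]
wrist_force: [0.7, 0.3, -0.7]
finger_gap: 0.0156
gripper_force: 30.0
```

Call:
move_arm --pt "0 0 0 0" --hand 0.18

```text
time_s: 9.72
position: [0.4449, 0.3015, -0.0141]
tool_rot: [0.166, 0.986, -0.0, -0.0]
wrist_force: [0.1, -0.3, -2.2]
finger_gap: 0.0159
gripper_force: 13.1
```

Call:
move_arm --pt "0 0 0 0" --hand 0.182

```text
time_s: 9.85
position: [0.4452, 0.3014, -0.0139]
tool_rot: [0.166, 0.986, -0.0, 0.0]
wrist_force: [-1.0, -0.5, -0.6]
finger_gap: 0.0159
gripper_force: 5.4
```

Call:
move_arm --pt "0 0 0 0" --hand 0.185

```text
time_s: 9.98
position: [0.4454, 0.3016, -0.0138]
tool_rot: [0.166, 0.986, 0.0, 0.0]
wrist_force: [-0.4, -0.4, 0.9]
finger_gap: 0.0161
gripper_force: 0.1
```

Call:
move_arm --pt "0 0 0 0" --hand 0.19

```text
time_s: 10.1
position: [0.4456, 0.3017, -0.0138]
tool_rot: [0.166, 0.986, 0.0, 0.0]
wrist_force: [-0.7, 0.2, 0.9]
finger_gap: 0.0165
gripper_force: 0.0
```

The force does vary with opening: 0.18 gives 13 N and 0.182 gives 5.4 N. Next I'll test pivoting with the light grip and a small lift.

Call:
move_arm --pt "0 0 0 0" --pt "0 0 -0.4 0" --pt "0 0 -0.5 0" --pt "0 0 -0.6 0" --pt "0 0 0 0" --hand 0.182

```text
time_s: 10.72
position: [0.4453, 0.3017, 0.0018]
tool_rot: [0.166, 0.986, 0.0, 0.0]
wrist_force: [-0.3, 0.0, 0.2]
finger_gap: 0.0158
gripper_force: 5.3
```

```bash
cat >> h.py <<'E'
def trow(f=None,lo=60):
    f=grab_frame("wrist") if f is None else f
    c=tail(f);i=next(k for k in range(lo,300) if c[k]>.18 and c[k+4]>.18)
    return i-1+(.18-c[i-1])/(c[i]-c[i-1])
E
python3 - <<'E'
from h import *
show();a=[cv2.imread(f"pics/g{i}.png")[:,:,::-1] for i in(0,1)]
f=grab_frame("wrist");print([round(trow(x),2) for x in(*a,f)])
# predicted tail-row vs tilt
s=sense();r=np.radians(psi(s));ux=np.r_[np.cos(r),np.sin(r),0];g=s["position"]+[0,0,.05];W=P("wrist")
for t in range(0,50,5):
    best=[]
    for y,z in((.052,.012),(.052,-.012)):
        th=np.radians(t);X=g+ux*(y*np.cos(th)-z*np.sin(th))+np.r_[0,0,y*np.sin(th)+z*np.cos(th)];q=W@np.r_[X,1];best.append(q[1]/q[2])
    print(t,np.round(best,1))
E
```

```text
10.725 [0.4453 0.3017 0.0018] 160.91 [-0.34  0.    0.21] [-0.003 -0.146 -0.033] 0.0158 5.278758815402398 [ 0.39  0.7   1.79  0.    0.65 -0.85]
[np.float64(170.71), np.float64(170.84), np.float64(171.19)]
0 [172.  162.4]
5 [177.2 162.2]
10 [183.6 162.9]
15 [191.1 164.6]
20 [199.9 167.3]
25 [209.8 171.1]
30 [220.8 176.1]
35 [232.8 182.2]
40 [245.6 189.5]
45 [259.  198.1]
```

Run:
```python
from h import *
f=grab_frame("side");cv2.imwrite("pics/sd1.png",f[:,:,::-1])
def seg(b):
    b=b.astype(int);m=((b[:,:,0]-b[:,:,2])/(b.sum(2)+30.)>.19)[225:300,235:290]
    n,l,st,c=cv2.connectedComponentsWithStats(m.astype(np.uint8));k=1+st[1:,4].argmax();ys,xs=np.where(l==k);j=(xs+ys).argmax();return st[k]+[235,225,0,0,0],xs.max()+235,ys.max()+225,(c[k]+[235,225]).round(1)
print(seg(cv2.imread("pics/side0.png")[:,:,::-1]),seg(f))
S=P("side");ux=np.r_[np.cos(np.radians(160.9)),np.sin(np.radians(160.9)),0];g0=np.array([.4453,.3017,.036])
for n,dz,t in(("rest",0,0),("pivot",.0156,4.4),("rigid",.0156,0)):
    th=np.radians(t)
    for y,z in((-.036,.012),(.052,.012),(.052,-.012)):
        X=g0+[0,0,dz]+ux*(y*np.cos(th)-z*np.sin(th))+np.r_[0,0,y*np.sin(th)+z*np.cos(th)];q=S@np.r_[X,1];print(n,y,z,(q[:2]/q[2]).round(1))
```

```text
(array([253, 262,  20,  20, 132]), np.int64(272), np.int64(281), array([262.4, 271.6])) (array([260, 262,  13,  15,  77]), np.int64(272), np.int64(276), array([266. , 269.1]))
rest -0.036 0.012 [252.3 259.9]
rest 0.052 0.012 [272.5 276.7]
rest 0.052 -0.012 [272.9 284. ]
pivot -0.036 0.012 [251.9 255.9]
pivot 0.052 0.012 [272.  270.3]
pivot 0.052 -0.012 [272.8 278.2]
rigid -0.036 0.012 [252.  255.2]
rigid 0.052 0.012 [272.3 271.8]
rigid 0.052 -0.012 [272.7 279.3]
```

Run:
```python
from h import *
a=cv2.imread("pics/side0.png",0);b=cv2.imread("pics/sd1.png",0)
for (x,y,w,h) in((210,235,14,14),(226,228,14,14),(222,235,16,18)):
    t=cv2.resize(a[y:y+h,x:x+w],None,fx=4,fy=4,interpolation=cv2.INTER_CUBIC);s=cv2.resize(b[y-10:y+h+10,x-10:x+w+10],None,fx=4,fy=4,interpolation=cv2.INTER_CUBIC)
    _,v,_,l=cv2.minMaxLoc(cv2.matchTemplate(s,t,cv2.TM_CCOEFF_NORMED));print(round(v,3),(l[0]/4-10,l[1]/4-10))
```

```text
0.594 (2.75, -4.75)
0.798 (-5.5, 0.75)
0.781 (-5.5, 0.5)
```

The torque is back to its at-rest value while the handle rose, so the scoop pivots with its lip on the table under the light grip and stays rigid under the full grip. I'll lower it flat, clamp and lift.

Call:
move_arm --pt "0 0 0.5 0" --pt "0 0 0.5 0" --pt "0 0 0.55 0" --pt "0 0 0 0"

```text
time_s: 11.32
position: [0.4449, 0.3014, -0.0148]
tool_rot: [0.166, 0.986, -0.0, -0.0]
wrist_force: [-0.8, -0.4, 1.6]
finger_gap: 0.0159
gripper_force: 5.2
```

Call:
move_arm --pt "0 0 0 0" --pt "0 0 0 0" --pt "0 0 -0.4 0" --pt "0 0 -0.8 0" --pt "0 0 -1.2 0" --hand 0

```text
time_s: 11.95
position: [0.445, 0.3015, 0.0103]
tool_rot: [0.166, 0.986, -0.0, -0.0]
wrist_force: [-0.3, -0.3, -1.2]
finger_gap: 0.0157
gripper_force: 30.0
```

Call:
move_arm --pt "0 0 -1.5 0" --pt "0 0 -1.5 0" --pt "0 0 -1.5 0" --pt "0 0 -1.5 0" --pt "0 0 -1.5 0"

```text
time_s: 12.58
position: [0.4451, 0.3016, 0.0858]
tool_rot: [0.166, 0.986, 0.0, 0.0]
wrist_force: [0.5, -0.2, -1.9]
finger_gap: 0.0163
gripper_force: 30.0
```

Call:
move_arm --pt "0 0 -2 0" --pt "0 0 -2 0" --pt "0 0 -2 0" --pt "0 0 -2 0" --pt "0 0 -2 0"

```text
time_s: 13.2
position: [0.4447, 0.3014, 0.1858]
tool_rot: [0.166, 0.986, -0.0, -0.0]
wrist_force: [0.1, -0.5, -1.5]
finger_gap: 0.0157
gripper_force: 30.0
```

Call:
move_arm --pt "0 0 -1.5 0" --pt "0 0 -0.8 0" --pt "0 0 -0.3 0" --pt "0 0 0 0"

```text
time_s: 13.7
position: [0.4448, 0.3014, 0.2103]
tool_rot: [0.166, 0.986, -0.0, -0.0]
wrist_force: [0.4, -0.0, -2.4]
finger_gap: 0.016
gripper_force: 30.0
```

Run:
```python
from h import *
np.set_printoptions(suppress=True)
show();print(trow());s=sense();plan([((.4665,.26,s["position"][2]),94.5,15)])
```

```text
13.7 [0.4448 0.3014 0.2103] 160.91 [ 0.42 -0.02 -2.44] [0.145 0.106 0.017] 0.016 29.999926574528217 [ 0.39  0.38  1.62  0.    1.14 -0.85]
169.31810332552394
[[np.float64(-0.23), np.float64(-0.21), np.float64(-0.0), np.float64(4.43)], [np.float64(-0.24), np.float64(-0.19), np.float64(-0.0), np.float64(4.43)], [np.float64(-0.26), np.float64(-0.18), np.float64(-0.0), np.float64(4.43)], [np.float64(-0.27), np.float64(-0.16), np.float64(-0.0), np.float64(4.43)], [np.float64(-0.28), np.float64(-0.13), np.float64(-0.0), np.float64(4.43)], [np.float64(-0.29), np.float64(-0.11), np.float64(-0.0), np.float64(4.43)], [np.float64(-0.3), np.float64(-0.09), np.float64(-0.0), np.float64(4.43)], [np.float64(-0.3), np.float64(-0.07), np.float64(-0.0), np.float64(4.43)], [np.float64(-0.31), np.float64(-0.04), np.float64(-0.0), np.float64(4.43)], [np.float64(-0.31), np.float64(-0.02), np.float64(-0.0), np.float64(4.43)], [np.float64(-0.31), np.float64(0.01), np.float64(-0.0), np.float64(4.43)], [np.float64(-0.31), np.float64(0.03), np.float64(-0.0), np.float64(4.43)], [np.float64(-0.31), np.float64(0.05), np.float64(-0.0), np.float64(4.43)], [np.float64(-0.3), np.float64(0.08), np.float64(-0.0), np.float64(4.43)], [np.float64(-0.29), np.float64(0.1), np.float64(-0.0), np.float64(4.43)]]
```

Call:
move_arm --pt "-0.2 -0.2 0 1.5" --pt "-0.2 -0.2 0 3" --pt "-0.25 -0.2 0 4.5" --pt "-0.25 -0.15 0 5" --pt "-0.3 -0.15 0 5"

```text
time_s: 14.38
position: [0.4522, 0.2879, 0.2102]
tool_rot: [0.328, 0.945, -0.0, -0.0]
wrist_force: [-0.9, 0.2, -2.0]
finger_gap: 0.0158
gripper_force: 30.0
```

Call:
move_arm --pt "-0.3 -0.1 0 5" --pt "-0.3 -0.1 0 5" --pt "-0.3 -0.05 0 5" --pt "-0.3 -0.05 0 5" --pt "-0.3 0 0 5"

```text
time_s: 15.0
position: [0.4601, 0.2747, 0.2102]
tool_rot: [0.525, 0.851, -0.0, -0.0]
wrist_force: [-1.4, -0.1, -1.6]
finger_gap: 0.016
gripper_force: 30.0
```

Call:
move_arm --pt "-0.3 0 0 5" --pt "-0.3 0 0 5" --pt "-0.3 0 0 4.5" --pt "-0.3 0 0 4" --pt "-0.3 0 0 2.5"

```text
time_s: 15.62
position: [0.4647, 0.2605, 0.2103]
tool_rot: [0.671, 0.742, -0.0, -0.0]
wrist_force: [0.3, 0.3, -1.7]
finger_gap: 0.0156
gripper_force: 30.0
```

Call:
move_arm --pt "0 0 0 1.4" --pt "0 0 0 0" --pt "0 0 0 0"

```text
time_s: 16.0
position: [0.4646, 0.2608, 0.2106]
tool_rot: [0.679, 0.735, 0.0, -0.0]
wrist_force: [-0.3, -0.8, -1.7]
finger_gap: 0.0157
gripper_force: 30.0
```

Run:
```python
from h import *
show();print(trow());t=grab_frame("top");s=grab_frame("side");cv2.imwrite("pics/T2.png",t[:,:,::-1]);cv2.imwrite("pics/S2.png",s[:,:,::-1])
p=sense()["position"];r=np.radians(psi());u=np.r_[np.cos(r),np.sin(r),0];v=np.r_[-u[1],u[0],0]
o=p-u*.101;o[2]=p[2]+.014
pr=lambda M,X:((M@np.r_[X,1])[:2]/(M@np.r_[X,1])[2])
for c,im,x0,y0,w in(("top",t,225,165,140),("side",s,205,150,140)):
    M=P(c);k=4 if c=="top" else 4
    cr=cv2.resize(im[y0:y0+100 if c=="top" else y0+150,x0:x0+100],None,fx=4,fy=4,interpolation=cv2.INTER_CUBIC)
    for x in(-30,30):
        for y,z in((61,42),(-90,16)):
            q=(pr(M,o+u*y/1e3+v*x/1e3+np.r_[0,0,z/1e3])-[x0,y0]+.5)*4-.5;cv2.circle(cr,tuple(int(i) for i in q),2,(255,0,0),-1)
    for X in((.5225,.080,.153),(.4412,.0709,.153)):
        q=(pr(M,np.array(X))-[x0,y0]+.5)*4-.5;cv2.circle(cr,tuple(int(i) for i in q),2,(0,255,255),-1)
    if c=="top":a=cr
    else:b=cr
im=np.zeros((600,800,3),np.uint8);im[:400,:400]=a;im[:,400:]=b;cv2.imwrite("pics/c2.png",im[:,:,::-1])
```

```text
16.0 [0.4646 0.2608 0.2106] 94.53 [-0.32 -0.83 -1.73] [ 0.121 -0.077  0.007] 0.0157 30.00005564186722 [0.3  0.37 1.63 0.   1.14 0.22]
169.10118649895446
```

View pics/c2.png

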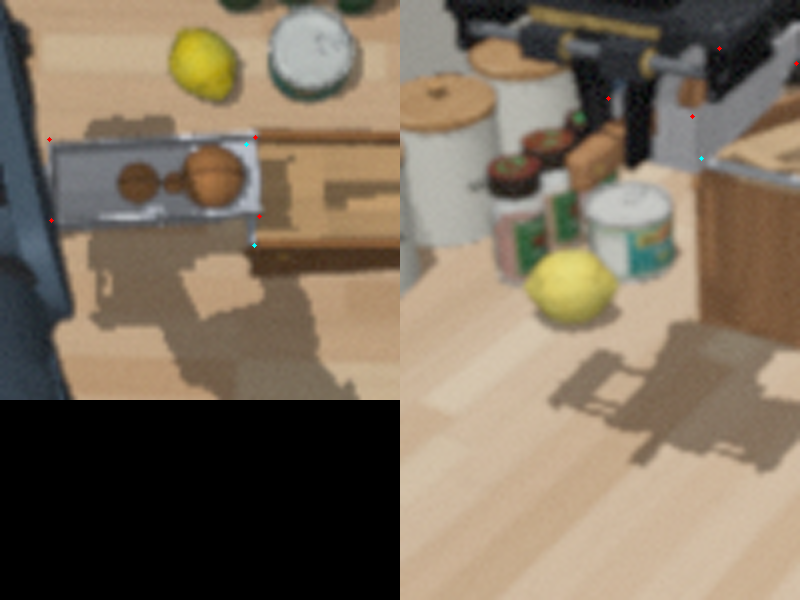

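The picture shows the scoop level, with all three nuts in it at about (138,183), (174,182) and (213,177) in the left crop. The lip edge at column 258 sits about 5 mm past the rod line (247,145)–(254,245), and it is laterally centred. I'll lower it gently onto the rod.

Call:
move_arm --pt "-0.3 0 0.7 0" --pt "0 0 1.4 0" --pt "0 0 1.6 0" --pt "0 0 1.6 0" --pt "0 0 1.2 0"

```text
time_s: 16.77
position: [0.464, 0.2575, 0.144]
tool_rot: [0.679, 0.734, -0.001, -0.001]
wrist_force: [-0.0, 0.1, -2.1]
finger_gap: 0.0157
gripper_force: 30.0
```

Call:
move_arm --pt "0 0 0.6 0" --pt "0 0 0.3 0" --pt "0 0 0.1 0" --pt "0 0 0 0"

```text
time_s: 17.27
position: [0.4651, 0.2579, 0.136]
tool_rot: [0.679, 0.734, 0.0, 0.0]
wrist_force: [-0.8, -0.7, -1.7]
finger_gap: 0.0159
gripper_force: 30.0
```

Run:
```python
from h import *
show();print(trow())
```

```text
17.275 [0.4651 0.2579 0.136 ] 94.52 [-0.83 -0.66 -1.7 ] [ 0.138 -0.136  0.029] 0.0159 29.99990378972143 [ 0.3   0.47  1.72 -0.    0.95  0.22]
169.2334393124831
```

Call:
move_arm --pt "0 0 0.2 0" --pt "0 0 0.1 0" --pt "0 0 0 0"

```text
time_s: 17.7
position: [0.4647, 0.2577, 0.1326]
tool_rot: [0.679, 0.734, -0.0, -0.0]
wrist_force: [-0.8, -0.1, -1.4]
finger_gap: 0.0161
gripper_force: 30.0
```

```bash
python3 -c "
from h import *
show()"
```

```text
17.7 [0.4647 0.2577 0.1326] 94.52 [-0.8  -0.1  -1.45] [ 0.209 -0.053 -0.01 ] 0.0161 29.999965927563608 [0.3  0.47 1.72 0.   0.95 0.22]
```

Call:
move_arm --pt "0 0 0.2 0" --pt "0 0 0 0"

```text
time_s: 17.95
position: [0.4646, 0.2577, 0.1305]
tool_rot: [0.679, 0.734, -0.0, -0.0]
wrist_force: [0.6, 0.5, -1.9]
finger_gap: 0.016
gripper_force: 30.0
```

```bash
python3 -c "
from h import *
show()"
```

```text
17.95 [0.4646 0.2577 0.1305] 94.52 [ 0.55  0.53 -1.86] [ 0.164 -0.061  0.029] 0.016 30.00009499490261 [ 0.3   0.48  1.72 -0.    0.94  0.22]
```

Call:
move_arm --pt "0 0 0.15 0" --pt "0 0 0 0"

```text
time_s: 18.2
position: [0.4646, 0.2577, 0.129]
tool_rot: [0.679, 0.734, -0.0, -0.0]
wrist_force: [0.2, -0.5, -1.8]
finger_gap: 0.0159
gripper_force: 30.0
```

```bash
python3 -c "
from h import *
show()"
```

```text
18.2 [0.4646 0.2577 0.129 ] 94.52 [ 0.2  -0.47 -1.78] [ 0.162 -0.155  0.015] 0.0159 30.000192881561816 [0.3  0.48 1.72 0.   0.94 0.22]
```

Call:
move_arm --pt "0 0 0.15 0" --pt "0 0 0 0"

```text
time_s: 18.45
position: [0.4649, 0.2578, 0.1277]
tool_rot: [0.679, 0.734, 0.0, 0.0]
wrist_force: [-0.0, 0.2, -0.9]
finger_gap: 0.0158
gripper_force: 30.0
```

```bash
python3 -c "
from h import *
show()"
```

```text
18.45 [0.4649 0.2578 0.1277] 94.52 [-0.03  0.18 -0.92] [ 0.114 -0.149 -0.028] 0.0158 30.000176397152245 [ 0.3   0.48  1.73 -0.    0.93  0.22]
```

Call:
move_arm --pt "0 0 0.15 0" --pt "0 0 0 0"

```text
time_s: 18.7
position: [0.465, 0.2578, 0.1263]
tool_rot: [0.679, 0.735, 0.0, 0.0]
wrist_force: [1.0, 1.1, 0.5]
finger_gap: 0.0156
gripper_force: 30.0
```

```bash
python3 -c "
from h import *
show()"
```

```text
18.7 [0.465  0.2578 0.1263] 94.53 [0.99 1.08 0.49] [-0.063 -0.107  0.003] 0.0156 30.000044996850193 [ 0.3   0.48  1.73 -0.    0.93  0.22]
```

Call:
move_arm --pt "0 0 0.15 0" --pt "0 0 0 0"

```text
time_s: 18.95
position: [0.465, 0.258, 0.1248]
tool_rot: [0.679, 0.734, 0.0, 0.0]
wrist_force: [-0.1, 2.1, 1.7]
finger_gap: 0.0157
gripper_force: 30.0
```

```bash
python3 -c "
from h import *
show()"
```

```text
18.95 [0.465  0.258  0.1248] 94.52 [-0.08  2.13  1.7 ] [-0.046 -0.062 -0.025] 0.0157 29.99985391739756 [0.3  0.49 1.73 0.   0.93 0.22]
```

Lip contact came at TCP z ≈ 0.1275. I'll back off the slight press, switch to the light grip so the lip rests under its own weight, and work out the tipping arc.

Call:
move_arm --pt "0 0 -0.2 0" --pt "0 0 0 0"

```text
time_s: 19.2
position: [0.4647, 0.2578, 0.1266]
tool_rot: [0.679, 0.734, 0.0, -0.0]
wrist_force: [-0.9, 0.8, -1.6]
finger_gap: 0.016
gripper_force: 30.0
```

Call:
move_arm --pt "0 0 0 0" --pt "0 0 0 0" --hand 0.182

```text
time_s: 19.45
position: [0.4647, 0.2578, 0.1265]
tool_rot: [0.679, 0.734, -0.0, -0.0]
wrist_force: [0.2, 1.1, -0.7]
finger_gap: 0.0162
gripper_force: 8.2
```

Run:
```python
from h import *
show();print(trow())
th=[0,5,10,15,18,21,24,27,30,33,36,39,42,45,48]
g=lambda t:184.8*np.array([np.cos(np.radians(8.1+t)),np.sin(np.radians(8.1+t))])
for a,b in zip(th,th[1:]):d=(g(b)-g(a))/10;print(a,b,[round(float(d[0]),2),round(float(-d[1]),2)])
```

```text
19.45 [0.4647 0.2578 0.1265] 94.51 [ 0.15  1.05 -0.7 ] [ 0.29  -0.149  0.054] 0.0162 8.183299452066422 [0.3  0.48 1.73 0.   0.93 0.22]
169.0451648707222
0 5 [-0.3, -1.58]
5 10 [-0.43, -1.55]
10 15 [-0.57, -1.51]
15 18 [-0.4, -0.88]
18 21 [-0.45, -0.86]
21 24 [-0.49, -0.83]
24 27 [-0.54, -0.81]
27 30 [-0.58, -0.78]
30 33 [-0.62, -0.75]
33 36 [-0.65, -0.71]
36 39 [-0.69, -0.68]
39 42 [-0.73, -0.64]
42 45 [-0.76, -0.6]
45 48 [-0.79, -0.56]
```

Call:
move_arm --pt "-0.05 0 -0.3 0" --pt "-0.05 0 -0.4 0" --pt "-0.1 0 -0.4 0" --pt "-0.1 0 -0.45 0" --pt "0 0 0 0" --hand 0.182

```text
time_s: 20.12
position: [0.4652, 0.2547, 0.1427]
tool_rot: [0.679, 0.734, 0.0, 0.0]
wrist_force: [-0.6, 2.4, -0.6]
finger_gap: 0.0161
gripper_force: 5.3
```

Run:
```python
from h import *
show();print(trow());t=grab_frame("top");cv2.imwrite("pics/T3.png",t[:,:,::-1])
# nuts in top view: redness blobs; compare front-edge motion with T2
b=t.astype(int);m=((b[:,:,0]-b[:,:,2])/(b.sum(2)+30.)>.19)[185:232,232:300]
n,l,st,c=cv2.connectedComponentsWithStats(m.astype(np.uint8));print([(tuple((c[i]+[232,185]).round(1)),int(st[i,4])) for i in range(1,n) if st[i,4]>8])
```

```text
20.125 [0.4652 0.2547 0.1427] 94.5 [-0.62  2.36 -0.62] [ 0.13  -0.022  0.068] 0.0161 5.2552647987613454 [ 0.29  0.46  1.71 -0.    0.97  0.21]
169.37936851181587
[((np.float64(276.4), np.float64(186.6)), 52), ((np.float64(293.2), np.float64(198.5)), 25), ((np.float64(275.0), np.float64(213.9)), 194), ((np.float64(293.8), np.float64(228.0)), 78)]
```

Run:
```python
from h import *
for n in("g0","g1"):print(cv2.imread(f"pics/{n}.png")[164:206:2,280:290,2].mean(1).astype(int).tolist())
f=grab_frame("wrist");cv2.imwrite("pics/g3.png",f[:,:,::-1]);print(f[164:206:2,280:290,0].mean(1).astype(int).tolist())
w=lambda im,r:(lambda c:np.ptp(np.where((c[:,0]-c[:,2])/(c.sum(1)+30.)>.18)[0])+1)(cv2.GaussianBlur(im,(1,5),0)[r,255:315].astype(float))
for r in(185,195,205):print([w(x,r) for x in(cv2.imread("pics/g0.png")[:,:,::-1],cv2.imread("pics/g1.png")[:,:,::-1],f)])
```

```text
[181, 181, 181, 150, 77, 77, 79, 95, 116, 133, 138, 142, 146, 149, 148, 149, 148, 148, 149, 149, 148]
[180, 179, 178, 153, 77, 77, 79, 92, 115, 133, 138, 142, 146, 149, 149, 148, 149, 149, 148, 149, 148]
[170, 170, 164, 92, 79, 82, 82, 87, 104, 120, 130, 132, 133, 134, 134, 135, 133, 133, 134, 134, 134]
[np.int64(35), np.int64(34), np.int64(35)]
[np.int64(37), np.int64(36), np.int64(37)]
[np.int64(37), np.int64(38), np.int64(38)]
```

The tail geometry shows only about 2° of tilt, so 5 N still held rigidly. I'll go back down onto the rod and use an even lighter grip.

Call:
move_arm --pt "0.1 0 0.4 0" --pt "0.1 0 0.4 0" --pt "0.05 0 0.4 0" --pt "0.05 0 0.25 0" --pt "0 0 0 0"

```text
time_s: 20.9
position: [0.4646, 0.2577, 0.1273]
tool_rot: [0.679, 0.734, -0.0, -0.0]
wrist_force: [-0.3, 0.1, -1.1]
finger_gap: 0.0158
gripper_force: 5.3
```

Call:
move_arm --pt "0 0 0 0" --pt "0 0 0 0" --pt "0 0 -0.1 0" --pt "0 0 0 0" --hand 0.1835

```text
time_s: 21.4
position: [0.4648, 0.2578, 0.1288]
tool_rot: [0.679, 0.734, 0.0, 0.0]
wrist_force: [0.8, -0.0, -0.9]
finger_gap: 0.0163
gripper_force: 1.0
```

```bash
cat >> h.py <<'E'
def face(f=None):
    f=grab_frame("wrist") if f is None else f
    r0=trow(f,100);p=f[:,280:290,0].mean(1);i=int(round(r0))+3
    d=p[i:i+4].mean();k=i
    hi=np.percentile(p[i+10:i+40],80);mid=(d+hi)/2
    while p[k]<mid and k<300:k+=1
    return round(r0,1),round(k-1+(mid-p[k-1])/(p[k]-p[k-1])-r0,1),p[i:i+40:3].astype(int).tolist()
E
python3 - <<'E'
from h import *
show();f=grab_frame("wrist");cv2.imwrite("pics/g4.png",f[:,:,::-1])
for n in("g0","g1","g3","g4"):print(n,face(cv2.imread(f"pics/{n}.png")[:,:,::-1]))
E
```

```text
21.4 [0.4648 0.2578 0.1288] 94.51 [ 0.75 -0.01 -0.85] [-0.073 -0.104 -0.026] 0.0163 1.0113520231789153 [0.3  0.48 1.72 0.   0.94 0.22]
g0 (np.float64(170.7), np.float64(9.1), [77, 84, 116, 136, 142, 148, 148, 148, 148, 148, 148, 148, 148, 148])
g1 (np.float64(170.8), np.float64(9.1), [77, 84, 115, 136, 142, 147, 149, 149, 149, 149, 148, 147, 148, 147])
g3 (np.float64(169.4), np.float64(11.0), [79, 83, 87, 112, 130, 132, 134, 134, 133, 134, 134, 133, 133, 133])
g4 (np.float64(168.6), np.float64(8.3), [76, 85, 117, 128, 133, 135, 136, 135, 135, 135, 135, 135, 135, 135])
```

Call:
move_arm --pt "-0.05 0 -0.3 0" --pt "-0.05 0 -0.4 0" --pt "-0.1 0 -0.4 0" --pt "-0.1 0 -0.4 0" --pt "0 0 0 0" --hand 0.183

```text
time_s: 22.08
position: [0.4652, 0.2549, 0.1441]
tool_rot: [0.679, 0.734, 0.0, 0.0]
wrist_force: [-0.7, 0.1, -0.8]
finger_gap: 0.0159
gripper_force: 2.3
```

Run:
```python
from h import *
show();f=grab_frame("wrist");cv2.imwrite("pics/g5.png",f[:,:,::-1]);print(face(f))
```

```text
22.075 [0.4652 0.2549 0.1441] 94.5 [-0.69  0.15 -0.81] [ 0.103  0.003 -0.023] 0.0159 2.3174125855439343 [0.29 0.46 1.71 0.   0.97 0.21]
(np.float64(169.4), np.float64(11.2), [79, 84, 87, 112, 131, 132, 133, 134, 133, 133, 133, 133, 133, 133])
```

Both grips gave the same tilt change, which fits a full pivot about the rod. I'll continue to about 15° and check.

Call:
move_arm --pt "-0.1 0 -0.35 0" --pt "-0.1 0 -0.4 0" --pt "-0.1 0 -0.4 0" --pt "-0.13 0 -0.4 0" --pt "0 0 0 0" --hand 0.1825

```text
time_s: 22.75
position: [0.4655, 0.2503, 0.1596]
tool_rot: [0.679, 0.734, 0.0, 0.0]
wrist_force: [-1.1, 0.7, -0.5]
finger_gap: 0.0159
gripper_force: 3.8
```

Call:
move_arm --pt "-0.13 0 -0.35 0" --pt "-0.14 0 -0.4 0" --pt "-0.15 0 -0.4 0" --pt "-0.15 0 -0.36 0" --pt "0 0 0 0"

```text
time_s: 23.38
position: [0.4659, 0.2446, 0.1746]
tool_rot: [0.679, 0.734, 0.0, 0.0]
wrist_force: [-1.3, 0.6, -0.9]
finger_gap: 0.0162
gripper_force: 3.8
```

Run:
```python
from h import *
show();f=grab_frame("wrist");cv2.imwrite("pics/g6.png",f[:,:,::-1]);print(face(f))
t=grab_frame("top");b=t.astype(int);cv2.imwrite("pics/T4.png",t[:,:,::-1])
for im in(cv2.imread("pics/T2.png")[:,:,::-1].astype(int),cv2.imread("pics/T3.png")[:,:,::-1].astype(int),b):
    m=((im[:,:,0]-im[:,:,2])/(im.sum(2)+30.)>.17)[195:225,232:293]
    n,l,st,c=cv2.connectedComponentsWithStats(m.astype(np.uint8));print([((c[i]+[232,195]).round(1).tolist(),int(st[i,4])) for i in range(1,n) if st[i,4]>8])
```

```text
23.375 [0.4659 0.2446 0.1746] 94.5 [-1.33  0.6  -0.87] [ 0.089 -0.115 -0.019] 0.0162 3.8352751400816487 [ 0.27  0.41  1.69 -0.    1.04  0.19]
(np.float64(172.3), np.float64(18.6), [95, 97, 97, 99, 97, 111, 129, 139, 136, 133, 125, 127, 128, 129])
[([291.1, 199.2], 14), ([276.7, 208.8], 177), ([259.1, 210.3], 58)]
[([289.9, 198.9], 22), ([274.8, 213.9], 209)]
[([290.0, 199.0], 20), ([275.8, 213.5], 208)]
```

The scoop is pivoting with its lip on the rod and the nuts still in. I'll now tip slowly.

Call:
move_arm --pt "-0.08 0 -0.18 0" --pt "-0.08 0 -0.18 0" --pt "-0.08 0 -0.17 0" --pt "-0.08 0 -0.17 0" --pt "-0.08 0 -0.17 0"

```text
time_s: 24.1
position: [0.4661, 0.2408, 0.1831]
tool_rot: [0.679, 0.734, 0.0, 0.0]
wrist_force: [-0.3, 0.9, -0.8]
finger_gap: 0.016
gripper_force: 3.9
```

Call:
move_arm --pt "-0.09 0 -0.17 0" --pt "-0.09 0 -0.17 0" --pt "-0.09 0 -0.17 0" --pt "-0.09 0 -0.17 0" --pt "-0.09 0 -0.17 0"

```text
time_s: 24.72
position: [0.4665, 0.2363, 0.1916]
tool_rot: [0.679, 0.734, 0.0, 0.0]
wrist_force: [-0.3, 1.5, 0.9]
finger_gap: 0.0161
gripper_force: 3.9
```

Call:
move_arm --pt "-0.1 0 -0.17 0" --pt "-0.1 0 -0.17 0" --pt "-0.1 0 -0.16 0" --pt "-0.1 0 -0.16 0" --pt "-0.1 0 -0.16 0"

```text
time_s: 25.35
position: [0.4668, 0.2312, 0.1997]
tool_rot: [0.679, 0.734, -0.0, -0.0]
wrist_force: [-0.3, 0.3, -0.7]
finger_gap: 0.0159
gripper_force: 3.9
```

```bash
cat >> h.py <<'E'
def nuts(t,ref="pics/top0.png"):
    """changed blobs over the grader vs the first top picture"""
    r=cv2.imread(ref)[:,:,::-1].astype(int);d=np.abs(t.astype(int)-r).sum(2)[195:235,282:386];m=(d>70).astype(np.uint8)
    n,l,st,c=cv2.connectedComponentsWithStats(m);return [((c[i]+[282,195]).round(1).tolist(),int(st[i,4]),np.abs(t[195:235,282:386][l==i].mean(0)).astype(int).tolist()) for i in range(1,n) if st[i,4]>6]
E
python3 - <<'E'
from h import *
show();f=grab_frame("wrist");print(face(f));t=grab_frame("top");cv2.imwrite("pics/T5.png",t[:,:,::-1]);print(nuts(t))
print(nuts(cv2.imread("pics/T4.png")[:,:,::-1]))
E
```

```text
25.35 [0.4668 0.2312 0.1997] 94.51 [-0.3   0.31 -0.73] [ 0.153 -0.051  0.057] 0.0159 3.854207351760124 [0.25 0.37 1.67 0.   1.1  0.17]
(np.float64(177.1), np.float64(26.3), [109, 109, 109, 109, 112, 112, 110, 113, 127, 142, 146, 139, 131, 122])
[([287.0, 215.6], 268, [105, 88, 74]), ([301.5, 233.7], 16, [106, 87, 69])]
[([285.9, 215.0], 210, [130, 114, 102]), ([297.7, 233.9], 9, [105, 87, 67])]
```

Call:
move_arm --pt "-0.11 0 -0.16 0" --pt "-0.11 0 -0.16 0" --pt "-0.11 0 -0.16 0" --pt "-0.11 0 -0.16 0" --pt "-0.11 0 -0.16 0"

```text
time_s: 26.08
position: [0.4673, 0.2257, 0.2077]
tool_rot: [0.679, 0.734, -0.0, 0.0]
wrist_force: [-0.4, -0.0, -1.1]
finger_gap: 0.0157
gripper_force: 3.9
```

Run:
```python
from h import *
show();print(face()[:2]);t=grab_frame("top");cv2.imwrite("pics/T6.png",t[:,:,::-1]);print(nuts(t))
```

```text
26.075 [0.4673 0.2257 0.2077] 94.52 [-0.39 -0.04 -1.07] [ 0.082 -0.042  0.009] 0.0157 3.8544875858497107 [ 0.23  0.36  1.67 -0.    1.12  0.16]
(np.float64(179.5), np.float64(29.0))
[([287.3, 215.7], 278, [107, 100, 94]), ([319.4, 207.0], 66, [130, 92, 58]), ([320.1, 215.7], 67, [120, 88, 58]), ([302.5, 233.6], 18, [103, 85, 67])]
```

Call:
move_arm --pt "-0.12 0 -0.16 0" --pt "-0.12 0 -0.16 0" --pt "-0.12 0 -0.16 0" --pt "-0.12 0 -0.15 0" --pt "-0.12 0 -0.15 0"

```text
time_s: 26.8
position: [0.4678, 0.2198, 0.2156]
tool_rot: [0.679, 0.734, 0.0, 0.0]
wrist_force: [0.7, 0.8, -0.6]
finger_gap: 0.0157
gripper_force: 3.9
```

Run:
```python
from h import *
show();print(face()[:2]);t=grab_frame("top");cv2.imwrite("pics/T7.png",t[:,:,::-1]);print(nuts(t))
```

```text
26.8 [0.4678 0.2198 0.2156] 94.52 [ 0.7   0.78 -0.57] [ 0.118 -0.126  0.042] 0.0157 3.853169378999155 [0.22 0.34 1.66 0.   1.13 0.14]
(np.float64(182.3), np.float64(31.7))
[([288.5, 215.3], 348, [107, 98, 89]), ([365.5, 214.7], 125, [130, 91, 57]), ([304.4, 233.6], 17, [106, 88, 69])]
```

The large nut has rolled to the low end, now at (365,215). I'll continue.

Call:
move_arm --pt "-0.12 0 -0.15 0" --pt "-0.12 0 -0.15 0" --pt "-0.13 0 -0.15 0" --pt "-0.13 0 -0.15 0" --pt "-0.13 0 -0.15 0"

```text
time_s: 27.52
position: [0.4683, 0.2135, 0.2231]
tool_rot: [0.679, 0.734, 0.0, -0.0]
wrist_force: [-0.4, -0.1, 0.7]
finger_gap: 0.0162
gripper_force: 3.9
```

Run:
```python
from h import *
show();print(face()[:2]);t=grab_frame("top");cv2.imwrite("pics/T8.png",t[:,:,::-1]);print(nuts(t))
```

```text
27.525 [0.4683 0.2135 0.2231] 94.52 [-0.44 -0.14  0.68] [ 0.042 -0.107  0.046] 0.0162 3.8513734567095526 [0.21 0.33 1.66 0.   1.15 0.13]
(np.float64(185.6), np.float64(34.3))
[([289.7, 215.0], 414, [108, 96, 84]), ([365.6, 214.7], 127, [130, 91, 57]), ([306.5, 233.6], 17, [108, 90, 72])]
```

Call:
move_arm --pt "-0.13 0 -0.14 0" --pt "-0.13 0 -0.14 0" --pt "-0.13 0 -0.14 0" --pt "-0.13 0 -0.14 0" --pt "-0.13 0 -0.14 0"

```text
time_s: 28.25
position: [0.4688, 0.207, 0.2301]
tool_rot: [0.679, 0.734, -0.0, 0.0]
wrist_force: [-0.4, 0.8, -1.3]
finger_gap: 0.016
gripper_force: 3.9
```

Run:
```python
from h import *
show();print(face()[:2]);t=grab_frame("top");cv2.imwrite("pics/T9.png",t[:,:,::-1]);print(nuts(t))
```

```text
28.25 [0.4688 0.207  0.2301] 94.52 [-0.38  0.84 -1.31] [ 0.032 -0.068 -0.01 ] 0.016 3.8527073680597823 [ 0.2   0.32  1.66 -0.    1.17  0.12]
(np.float64(188.9), np.float64(4.8))
[([290.6, 214.1], 504, [109, 95, 81]), ([365.6, 214.6], 127, [130, 91, 57]), ([308.3, 233.6], 17, [109, 90, 72])]
```

Run:
```python
from h import *
r=cv2.imread("pics/top0.png").astype(int)
for k in range(4,10):
    t=cv2.imread(f"pics/T{k}.png");m=(np.abs(t.astype(int)-r).sum(2)[195:235,282:386]>70);ys,xs=np.where(m[:,:30]);
    rows=[int(np.where(m[y,:40])[0].max()+282) if m[y,:40].any() else 0 for y in(8,12,16,20,24,28,30)]
    print(k,rows)
t=cv2.imread("pics/T9.png")[:,:,::-1]
for y in(203,207,211,215,219,223):print(y,[tuple(v) for v in t[y,270:306:3].tolist()])
```

```text
4 [292, 290, 290, 290, 290, 288, 288]
5 [292, 290, 292, 293, 293, 295, 292]
6 [292, 321, 317, 321, 320, 296, 295]
7 [290, 293, 295, 296, 297, 298, 295]
8 [293, 296, 297, 298, 300, 301, 299]
9 [298, 299, 300, 301, 301, 303, 301]
203 [(86, 89, 94), (84, 82, 85), (90, 91, 90), (97, 98, 98), (109, 106, 110), (93, 93, 94), (99, 90, 83), (111, 97, 89), (114, 96, 83), (117, 95, 69), (180, 144, 102), (180, 145, 103)]
207 [(105, 108, 116), (106, 108, 113), (106, 107, 112), (103, 107, 110), (108, 112, 117), (110, 113, 117), (114, 115, 121), (111, 109, 109), (117, 96, 70), (117, 96, 69), (178, 145, 102), (184, 149, 105)]
211 [(105, 109, 113), (103, 106, 111), (82, 61, 41), (88, 61, 41), (86, 62, 41), (97, 95, 93), (114, 115, 120), (113, 109, 110), (117, 95, 70), (119, 98, 72), (146, 116, 83), (186, 150, 108)]
215 [(103, 106, 111), (99, 101, 106), (87, 64, 47), (99, 70, 44), (95, 64, 40), (90, 66, 44), (94, 89, 86), (106, 103, 103), (109, 91, 67), (110, 91, 66), (112, 92, 68), (173, 140, 96)]
219 [(95, 100, 103), (98, 102, 107), (98, 101, 105), (103, 105, 109), (104, 107, 111), (135, 138, 145), (132, 134, 139), (107, 106, 109), (109, 89, 62), (113, 95, 70), (113, 95, 69), (171, 139, 99)]
223 [(93, 87, 85), (93, 89, 85), (88, 85, 83), (87, 85, 89), (93, 90, 89), (96, 92, 87), (121, 123, 125), (107, 98, 89), (97, 89, 79), (109, 89, 67), (113, 94, 67), (130, 105, 75)]
```

The lip stays put at column ~291 (only its shadow grows), and the medium and small nuts are still at about (280,213). I'll continue.

Call:
move_arm --pt "-0.14 0 -0.14 0" --pt "-0.14 0 -0.14 0" --pt "-0.14 0 -0.14 0" --pt "-0.14 0 -0.13 0" --pt "-0.14 0 -0.13 0"

```text
time_s: 28.98
position: [0.4693, 0.2, 0.2368]
tool_rot: [0.679, 0.734, -0.0, 0.0]
wrist_force: [-0.3, -0.4, -0.9]
finger_gap: 0.0162
gripper_force: 3.9
```

Run:
```python
from h import *
show();print(face()[:2]);t=grab_frame("top");cv2.imwrite("pics/T10.png",t[:,:,::-1]);print(nuts(t));print(t[213,264:300:3].tolist())
```

```text
28.975 [0.4693 0.2    0.2368] 94.52 [-0.33 -0.35 -0.89] [-0.009 -0.102  0.005] 0.0162 3.852261067731888 [ 0.18  0.31  1.65 -0.    1.18  0.1 ]
(np.float64(192.8), np.float64(5.0))
[([291.6, 213.5], 586, [111, 98, 84]), ([328.7, 208.6], 7, [128, 96, 64]), ([365.6, 214.7], 128, [130, 91, 57]), ([326.6, 214.2], 20, [137, 98, 62]), ([335.6, 215.2], 20, [128, 103, 73]), ([310.5, 233.6], 18, [109, 91, 72])]
[[101, 105, 109], [101, 103, 109], [103, 104, 110], [102, 105, 109], [103, 105, 110], [101, 105, 110], [107, 110, 115], [110, 112, 118], [111, 113, 119], [110, 107, 107], [114, 94, 65], [116, 95, 68]]
```

Call:
move_arm --pt "-0.14 0 -0.13 0" --pt "-0.15 0 -0.13 0" --pt "-0.15 0 -0.13 0" --pt "-0.15 0 -0.13 0" --pt "-0.15 0 -0.12 0"

```text
time_s: 29.7
position: [0.4699, 0.1926, 0.2432]
tool_rot: [0.679, 0.734, -0.0, -0.0]
wrist_force: [-0.2, -0.4, -0.8]
finger_gap: 0.0157
gripper_force: 3.9
```

Run:
```python
from h import *
show();print(face()[:2]);t=grab_frame("top");cv2.imwrite("pics/T11.png",t[:,:,::-1]);print(nuts(t));print(t[213,264:300:3].tolist())
```

```text
29.7 [0.4699 0.1926 0.2432] 94.52 [-0.2  -0.42 -0.84] [-0.006 -0.082 -0.011] 0.0157 3.8528650737862336 [ 0.17  0.3   1.65 -0.    1.19  0.09]
(np.float64(197.3), np.float64(5.0))
[([292.8, 213.2], 652, [110, 97, 82]), ([365.6, 214.7], 127, [129, 91, 57]), ([344.5, 215.3], 48, [136, 96, 61]), ([312.5, 233.5], 20, [109, 91, 73])]
[[75, 81, 85], [99, 102, 105], [99, 101, 106], [99, 102, 108], [101, 104, 107], [101, 103, 109], [106, 110, 113], [107, 109, 116], [107, 112, 117], [109, 107, 106], [114, 93, 66], [115, 95, 68]]
```

Run:
```python
from h import *
r=cv2.imread("pics/top0.png").astype(int)
for k in(7,9,10,11):
    t=cv2.imread(f"pics/T{k}.png").astype(int);d=np.abs(t-r).sum(2)
    print(k,"slot");print(d[209:221:2,300:334:2])
    red=((t[:,:,2]-t[:,:,0])/(t.sum(2)+30.))[198:230,258:292]>.13;ys,xs=np.where(red);print("scoop red",len(xs),(xs.mean()+258,ys.mean()+198) if len(xs) else "")
```

```text
7 slot
[[28 26 35 22 20 28 26 14 30 26 32 26 29 20 28 11 14]
 [21 33 26 18 10 12 13  5 11 23 12 12 26 13  8 16 21]
 [22 29 24 23 20 23 13 12 18 22 16 21 18 19  8 17 19]
 [19 26 27 13 21  9 30 33 28 24 18 19 30 17 19 27 17]
 [27 28 25 26 20 27 20 31 30 18 19 21 19 21 16 29 13]
 [13 37 19 33 23 21 20 10 23 16 12 29 18 29 27 23 24]]
scoop red 123 (np.float64(283.2520325203252), np.float64(213.47154471544715))
9 slot
[[ 12  21  32  23  15  23  20  29  27  23  29  17  24  17  28  13  16]
 [ 71  27  28  23  12  21  13   3   5  15  18  10   5  14   3  21  18]
 [116  17  23  25  10  21  18   9   6  19  12  16  17  19  10  24  15]
 [114   8  20  19  15  17  23  28  29  17  25  19  23  20  21  21  16]
 [122  66  30  34  12  17  20  28  25  22  20  18  24  16  25  23  23]
 [120  69  20  24  19  18  15  18  20  14  19  32  19  33  23  35  29]]
scoop red 129 (np.float64(284.0077519379845), np.float64(213.5891472868217))
10 slot
[[131  91  24  16  22  20  23  28  22  29  36  25  19  11 126  97  29]
 [125 120  23  15  17  16   5   4   8  14   3  15   8  26 118  38  35]
 [138 119   6  13  18  12  19  22  22  14  12  19   3  87 101  39  34]
 [115 122  71  12  21  13  23  26  25  16  24  13  37 206  48  41  29]
 [117 120  77  27  17  20  27  34  27  25  26  13  45  71  20  97  22]
 [126 116 129  16  25  15  16  19  19  18  17  29  25  30  23  18  27]]
scoop red 51 (np.float64(288.7843137254902), np.float64(214.7450980392157))
11 slot
[[122 130 123   6  17  12  20  18  27  20  22  24  17  13  24  23  11]
 [130 125 127   2  15  15  14   7  10  20  12   8  20  24  13  14  18]
 [128 120 127   6  17  19  10  13  17  18  12  22  17  10  18  17  13]
 [110 126 121  36  15   7  10  30  30  24  25  13  55  68  12  25  18]
 [118 123 137  67   7  19  22  36  29  24  14   5  52  56   6  26  10]
 [124 116 131 118  69  14  18  21  15  17  16  24  17  30  26  26  20]]
scoop red 49 (np.float64(288.85714285714283), np.float64(215.30612244897958))
```

Run:
```python
from h import *
r=cv2.imread("pics/top0.png").astype(int)[:,:,::-1]
t=np.mean([grab_frame("top").astype(float) for _ in range(4)],0);d=np.abs(t-r).sum(2)
print(d[211:221,318:332].astype(int));print(t[214:219,322:329].astype(int).tolist()[2]);print(nuts(t.astype(np.uint8)))
red=((t[:,:,0]-t[:,:,2])/(t.sum(2)+30.));print((red[200:228:2,260:292:2]*100).astype(int))
```

```text
[[ 13  10  14  15   4  21  12  10  19  10   8   4  17  15]
 [ 14  19  10  17  19   7  19  18  17  10  10  15  20  22]
 [ 20  17  10  18  26  20  19  15  18  13  20  22  20  15]
 [ 21  22  23  15  26  21  23   6   5   2  19   8  30  28]
 [ 18  29  22  20  16  10  48  79  76  19   7   9  22  22]
 [ 25  32  25  21   9  40 116 110 113 100   6   7  21  28]
 [ 19  22  21  18   4  43  44  43  53  49   8  23  21  21]
 [ 21  21  18  22  16   9  11  17   8  17  19  24  31  28]
 [ 20  21  16  22  26  19  18  30  29  10  20  23  25  24]
 [ 18  18  19  19  22  25  20  18  22  19  26  29  32  35]]
[[186, 150, 106], [169, 133, 94], [143, 104, 68], [150, 108, 68], [143, 105, 67], [130, 99, 66], [110, 89, 65]]
[([292.8, 213.2], 652, [109, 96, 82]), ([365.6, 214.7], 127, [129, 91, 57]), ([344.5, 215.4], 49, [136, 96, 61]), ([312.5, 233.5], 20, [109, 91, 72])]
[[-10  -1   3   6   7   5   7   9  10  11  11  11  12   9  18  17]
 [-10  -5  -2  -1  -2  -1  -2  -1   0   0   4   7   4  -2   9  13]
 [-10  -6  -1  -1  -1  -2  -1  -1  -1  -1  -1  -1  -2  -2  -1  -1]
 [-10  -6  -2  -2  -2  -2  -2  -2  -2  -1  -1  -2  -1  -2  -1  -2]
 [-10  -7  -2  -2  -1  -1  -2  -1  -1  -2  -2  -1  -2  -2  -2  -1]
 [-10  -9  -2  -2  -1  -2  -2  -2  -2  -2  -2  -1  -2  -2  -1  -1]
 [-10 -10  -2  -2  -2  -2  -1  -2  -1  -1  -1  -1  -2  -2  -1  -1]
 [-10 -10  -3  -2  -1  -2  -2  -2  -2  -2  -1  -1  -1  -2  -2  -1]
 [-11 -10  -3  -2  -1  -2  -1  -1  -1  -2  -2  -2  -1  -2  -1  -2]
 [-10 -10  -4  -2  -1  -2  -2  -2  -1  -1  -1  -2  -2  -1  -1  -2]
 [-10 -10  -5  -2  -1  -1  -2  -1  -1  -2  -2  -1  -1  -2  -2  -2]
 [-10 -11  -5   5   3   0   0  -1  -1  -1  -1  -1  -1  -1  -1  -1]
 [-10 -10  -3  11  10  10   9   9   9   8   7   7   8   3   0  17]
 [ -9  -9  -6  11  10  10  10  10  10  10  10  10  10   7  10  24]]
```

All three nuts are down: large at (365.6,214.7), medium at (344.5,215.4), small at about (326,216). The scoop is empty. I'll clamp, lift off and carry it back to its original free spot.

Call:
move_arm --pt "0 0 0 0" --pt "0 0 0 0" --pt "0 0 -0.5 0" --pt "0 0 -1 0" --pt "0 0 -1.5 0" --hand 0

```text
time_s: 30.62
position: [0.4698, 0.1928, 0.2739]
tool_rot: [0.679, 0.734, -0.0, -0.0]
wrist_force: [0.4, -0.3, -1.6]
finger_gap: 0.0157
gripper_force: 30.0
```

Call:
move_arm --pt "0 0 -1.5 0" --pt "0.5 0 -1 0" --pt "1.5 0 0 0" --pt "2 0 0 0" --pt "2 0 0 0"

```text
time_s: 31.25
position: [0.4645, 0.2539, 0.2976]
tool_rot: [0.679, 0.734, -0.0, -0.001]
wrist_force: [0.3, -0.3, -1.0]
finger_gap: 0.0157
gripper_force: 30.0
```

Run:
```python
from h import *
show();print(face()[:2]);s=sense();plan([((.445,.3015,s["position"][2]),160.9,10)])
t=grab_frame("top");cv2.imwrite("pics/T12.png",t[:,:,::-1]);print(nuts(t))
```

```text
31.25 [0.4645 0.2539 0.2976] 94.53 [ 0.28 -0.29 -0.97] [ 0.012 -0.115  0.004] 0.0157 29.999191230162978 [0.29 0.28 1.52 0.   1.35 0.21]
(np.float64(197.6), np.float64(5.2))
[[np.float64(0.47), np.float64(-0.16), np.float64(-0.0), np.float64(-6.63)], [np.float64(0.48), np.float64(-0.1), np.float64(-0.0), np.float64(-6.63)], [np.float64(0.49), np.float64(-0.04), np.float64(-0.0), np.float64(-6.63)], [np.float64(0.49), np.float64(0.01), np.float64(-0.0), np.float64(-6.63)], [np.float64(0.49), np.float64(0.07), np.float64(-0.0), np.float64(-6.63)], [np.float64(0.47), np.float64(0.12), np.float64(-0.0), np.float64(-6.63)], [np.float64(0.46), np.float64(0.18), np.float64(-0.0), np.float64(-6.63)], [np.float64(0.43), np.float64(0.23), np.float64(-0.0), np.float64(-6.63)], [np.float64(0.4), np.float64(0.28), np.float64(-0.0), np.float64(-6.63)], [np.float64(0.37), np.float64(0.32), np.float64(-0.0), np.float64(-6.63)]]
[([286.3, 216.0], 230, [108, 96, 81]), ([365.6, 214.7], 127, [129, 91, 57]), ([344.4, 215.4], 50, [136, 97, 61]), ([300.9, 233.6], 16, [102, 84, 66])]
```

Call:
move_arm --pt "0.2 0.45 0 -6.6" --pt "0.2 0.5 0 -6.6" --pt "0.1 0.5 0 -6.6" --pt "0.05 0.5 0 -6.7" --pt "0 0.5 0 -6.7"

```text
time_s: 31.98
position: [0.4868, 0.2652, 0.2976]
tool_rot: [0.439, 0.899, -0.001, -0.0]
wrist_force: [-0.3, 0.7, -1.4]
finger_gap: 0.0158
gripper_force: 30.0
```

Call:
move_arm --pt "-0.05 0.5 0 -6.6" --pt "-0.1 0.5 0 -6.6" --pt "-0.2 0.5 0 -6.7" --pt "-0.2 0.45 0 -6.7" --pt "-0.3 0.4 0 -6.6"

```text
time_s: 32.6
position: [0.5085, 0.2782, 0.2975]
tool_rot: [0.164, 0.986, -0.001, -0.001]
wrist_force: [-0.1, -0.6, -1.0]
finger_gap: 0.0158
gripper_force: 30.0
```

Call:
move_arm --pt "0 0 1.5 0" --pt "0 0 3 0" --pt "0 0 4 0" --pt "0 0 4 0" --pt "0 0 3 0"

```text
time_s: 33.22
position: [0.5068, 0.2777, 0.1401]
tool_rot: [0.167, 0.986, -0.001, -0.002]
wrist_force: [0.2, 0.7, -0.6]
finger_gap: 0.0154
gripper_force: 30.0
```

Call:
move_arm --pt "0 0 1.5 0" --pt "0 0 0.8 0" --pt "0 0 0 0"

```text
time_s: 33.6
position: [0.509, 0.2785, 0.1202]
tool_rot: [0.166, 0.986, 0.0, 0.0]
wrist_force: [-0.0, -0.1, -1.3]
finger_gap: 0.0158
gripper_force: 30.0
```

Run:
```python
from h import *
show();print(face()[:2])
```

```text
33.6 [0.509  0.2785 0.1202] 160.89 [-0.01 -0.14 -1.29] [ 0.103 -0.156 -0.017] 0.0158 29.999980120919645 [ 0.31  0.55  1.61 -0.    0.98 -0.93]
(np.float64(197.6), np.float64(5.2))
```

Call:
move_arm --pt "0 0 0.8 0" --pt "0 0 0.7 0" --pt "0 0 0.5 0" --pt "0 0 0.3 0" --pt "0 0 0 0"

```text
time_s: 34.28
position: [0.5087, 0.2785, 0.0968]
tool_rot: [0.166, 0.986, -0.0, -0.0]
wrist_force: [-0.2, 0.1, -0.6]
finger_gap: 0.0161
gripper_force: 30.0
```

Call:
move_arm --pt "0 0 0 0" --pt "0 0 0 0" --pt "0.4 0 0.4 0" --pt "0.5 0 0.45 0" --pt "0.45 0 0.47 0" --hand 0.182

```text
time_s: 34.9
position: [0.4958, 0.2831, 0.0837]
tool_rot: [0.166, 0.986, 0.0, 0.0]
wrist_force: [0.3, 0.8, 0.6]
finger_gap: 0.0156
gripper_force: 5.3
```

Run:
```python
from h import *
show();print(face()[:2])
```

```text
34.9 [0.4958 0.2831 0.0837] 160.93 [0.26 0.76 0.63] [ 0.047 -0.277 -0.001] 0.0156 5.275397944205906 [ 0.32  0.59  1.66  0.    0.89 -0.91]
(np.float64(190.9), np.float64(4.9))
```

Pivoting back: the tail row went from 197.6 to 190.9. I'll continue the arc to flat.

Call:
move_arm --pt "0.45 0 0.5 0" --pt "0.42 0 0.52 0" --pt "0.4 0 0.54 0" --pt "0.38 0 0.56 0" --pt "0.36 0 0.57 0"

```text
time_s: 35.58
position: [0.4769, 0.2896, 0.0566]
tool_rot: [0.166, 0.986, -0.0, -0.0]
wrist_force: [-1.4, 0.3, 1.3]
finger_gap: 0.016
gripper_force: 5.3
```

Call:
move_arm --pt "0.33 0 0.58 0" --pt "0.32 0 0.48 0" --pt "0.3 0 0.5 0" --pt "0.28 0 0.5 0" --pt "0.26 0 0.52 0"

```text
time_s: 36.2
position: [0.463, 0.2944, 0.0309]
tool_rot: [0.166, 0.986, 0.0, 0.0]
wrist_force: [-0.9, -0.6, 0.4]
finger_gap: 0.016
gripper_force: 5.3
```

Run:
```python
from h import *
show();print(face()[:2])
```

```text
36.2 [0.463  0.2944 0.0309] 160.92 [-0.88 -0.58  0.38] [ 0.1   -0.044  0.06 ] 0.016 5.282751596532762 [ 0.36  0.66  1.75 -0.    0.74 -0.88]
(np.float64(170.2), np.float64(20.1))
```

Call:
move_arm --pt "0.25 0 0.53 0" --pt "0.23 0 0.53 0" --pt "0.21 0 0.54 0" --pt "0.2 0 0.55 0" --pt "0.18 0 0.55 0"

```text
time_s: 36.88
position: [0.4528, 0.2979, 0.0039]
tool_rot: [0.166, 0.986, -0.0, -0.0]
wrist_force: [-2.0, 0.1, 0.9]
finger_gap: 0.0159
gripper_force: 5.3
```

Call:
move_arm --pt "0.16 0 0.55 0" --pt "0.14 0 0.55 0" --pt "0.12 0 0.5 0" --pt "0 0 0.2 0" --pt "0 0 0 0"

```text
time_s: 37.5
position: [0.4488, 0.2992, -0.0138]
tool_rot: [0.166, 0.986, -0.0, -0.0]
wrist_force: [-0.6, 0.0, -0.5]
finger_gap: 0.016
gripper_force: 5.3
```

Run:
```python
from h import *
show();f=grab_frame("wrist");cv2.imwrite("pics/g9.png",f[:,:,::-1]);print(face(f)[:2])
```

```text
37.5 [ 0.4488  0.2992 -0.0138] 160.93 [-0.63  0.01 -0.52] [ 0.144  0.048 -0.019] 0.016 5.2844254167575855 [ 0.38  0.73  1.79 -0.    0.63 -0.86]
(np.float64(163.7), np.float64(7.9))
```

Call:
move_arm --pt "0 0 0 0" --pt "0 0 0 0" --hand 0.184

```text
time_s: 37.8
position: [0.4495, 0.2992, -0.0137]
tool_rot: [0.166, 0.986, 0.0, 0.0]
wrist_force: [0.6, -0.8, -0.4]
finger_gap: 0.016
gripper_force: 0.3
```

Call:
move_arm --pt "0 0 0 0" --pt "0 0 0 0" --pt "0 0 0 0" --hand 0.2

```text
time_s: 38.17
position: [0.449, 0.2993, -0.0138]
tool_rot: [0.166, 0.986, 0.0, 0.0]
wrist_force: [-0.5, 0.2, 0.2]
finger_gap: 0.0174
gripper_force: 0.0
```

Run:
```python
from h import *
show();print(face()[:2])
```

```text
38.175 [ 0.449   0.2993 -0.0138] 160.92 [-0.52  0.22  0.23] [ 0.042 -0.163  0.041] 0.0174 0.0 [ 0.38  0.73  1.79 -0.    0.63 -0.86]
(np.float64(165.4), np.float64(8.5))
```

Call:
move_arm --pt "0 0 0 0" --pt "0 0 0 0" --pt "0 0 0 0" --pt "0 0 0 0" --pt "0 0 0 0" --hand 0.6

```text
time_s: 38.85
position: [0.449, 0.2993, -0.0137]
tool_rot: [0.166, 0.986, 0.0, 0.0]
wrist_force: [0.7, -0.0, 0.5]
finger_gap: 0.0508
gripper_force: 0.0
```

Call:
move_arm --pt "0 0 -0.5 0" --pt "0 0 -1 0" --pt "0 0 -2 0" --pt "0 0 -3 0" --pt "0 0 -4 0"

```text
time_s: 39.48
position: [0.4484, 0.2989, 0.0923]
tool_rot: [0.166, 0.986, -0.0, -0.001]
wrist_force: [0.5, -0.1, -0.7]
finger_gap: 0.0521
gripper_force: 0.0
```

Call:
move_arm --pt "0 0 -4 0" --pt "0 0 -4 0" --pt "0 0 -4 0" --pt "0 0 -4 0" --pt "0 0 0 0"

```text
time_s: 40.1
position: [0.4511, 0.3002, 0.2556]
tool_rot: [0.166, 0.986, 0.002, 0.004]
wrist_force: [0.5, -0.2, -0.3]
finger_gap: 0.0521
gripper_force: 0.0
```

Run:
```python
from h import *
show();t=grab_frame("top");s=grab_frame("side");cv2.imwrite("pics/T13.png",t[:,:,::-1]);cv2.imwrite("pics/S13.png",s[:,:,::-1]);print(nuts(t))
w=grab_frame("wrist");np.savez("w9",P=P("wrist"));b=w.astype(int)
# handle in side view: bbox of red blob vs start
def seg(b):
    b=b.astype(int);m=((b[:,:,0]-b[:,:,2])/(b.sum(2)+30.)>.19)[225:300,235:290]
    n,l,st,c=cv2.connectedComponentsWithStats(m.astype(np.uint8));return [((st[k]+[235,225,0,0,0]).tolist(),(c[k]+[235,225]).round(1).tolist()) for k in range(1,n) if st[k,4]>20]
print(seg(cv2.imread("pics/side0.png")[:,:,::-1]),seg(s))
a=cv2.imread("pics/side0.png",0);c=cv2.imread("pics/S13.png",0)
for (x,y,ww,h) in((209,232,16,20),(228,250,22,25),(255,265,20,20),(296,190,30,40)):
    T=cv2.resize(a[y:y+h,x:x+ww],None,fx=4,fy=4,interpolation=cv2.INTER_CUBIC);S=cv2.resize(c[y-10:y+h+10,x-10:x+ww+10],None,fx=4,fy=4,interpolation=cv2.INTER_CUBIC)
    _,v,_,l=cv2.minMaxLoc(cv2.matchTemplate(S,T,cv2.TM_CCOEFF_NORMED));print(round(v,3),(l[0]/4-10,l[1]/4-10))
```

```text
40.1 [0.4511 0.3002 0.2556] 160.93 [ 0.55 -0.16 -0.25] [ 0.071 -0.115  0.006] 0.0521 0.0 [ 0.38  0.33  1.56  0.    1.24 -0.86]
[([365.7, 214.7], 130, [128, 90, 56]), ([344.6, 215.3], 50, [135, 96, 61]), ([284.0, 226.7], 86, [116, 100, 82])]
[([240, 225, 16, 5, 61], [247.5, 226.6]), ([280, 225, 10, 7, 55], [285.2, 227.5]), ([253, 262, 20, 20, 132], [262.4, 271.6])] [([240, 225, 16, 5, 63], [247.6, 226.6]), ([280, 225, 10, 7, 53], [285.3, 227.5]), ([253, 261, 20, 21, 131], [262.3, 270.9])]
0.662 (-0.5, 0.0)
0.407 (-4.75, 5.25)
0.779 (0.5, -0.25)
0.996 (0.0, 0.0)
```

Run:
```python
from h import *
r=cv2.imread("pics/top0.png").astype(float)[:,:,::-1]
t=np.mean([grab_frame("top").astype(float) for _ in range(3)],0);d=np.abs(t-r).sum(2)
sm=d[214:218,323:329].mean();out=[d[170:190,265:290].mean(),d[165:190,290:318].mean()]
print(sm,out)
if sm>40: print(hand_in())
```

```text
44.5 [np.float64(17.705333333333336), np.float64(17.904285714285713)]
the job is handed in; nothing more can be done
None
```

The three nuts appear to be in their own pockets, and the empty scoop is standing upright back at its starting place, released. The job was handed in at about 40 s of the 72 s allowed; I confirmed the end state by image measurements, not a final look, and no verdict came back.

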